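# Uncouple the spent filter cartridge from the air outlet

## Robot

A 6-joint arm with a two-finger parallel gripper is mounted at the origin on a cart in front of the work surface, level with it; the furniture and walls round the work are solid. World frame = base frame: x ahead of the robot, y to its left, z up, the work surface at z = 0. Lengths are in m, angles in rad, forces in N, time in s.
With the tool pointing down it reaches from about 0.275 to 0.975 m from the base axis. Payload 8.4 kg.
Tool frame: the origin (TCP) lies midway between the tips of the shut fingers; the grasp point (between the pads) lies 19 mm behind it; z points along the fingers, y is the direction in which the jaws open and shut (so a half turn about z gives the same grasp; the last joint's range is limited). The gripper opens to 92 mm and grips with 3 to 60 N. Pads are 20 mm wide; open, the fingers measure 128 mm over their backs; the gripper's body (75 mm by 189 mm) begins 69 mm behind the grasp point.
Start: joints at [1.251, 0.353, 1.633, -0, 1.155, -0.002], TCP at [0.195, 0.594, 0.215] pointing down, gripper open.
Joint ranges: [-2.63, 2.63], [-0.92, 2.1], [0.06, 2.66], [-1.3, 4.44], [0, 2.69], [-3.02, 3.02]. Speed limits (rad/s): [2.22, 2.22, 2.79, 3.14, 3.14, 3.14].

## Interface

Orientations are given as a unit quaternion [w, x, y, z].
In Python, from plant import robot gives the robot as it stands. The module is installed in compiled form; this text tells all that it offers.
- The arm moves only by the shell command python3 -m creep 'ROWS' [FORCE]. ROWS is JSON, a list of rows, each a list of 7 numbers: the shift along the tool's x, y, z in cm, then the turn, a rotation vector about the tool's x, y, z in rad, then the finger opening in cm, from 0 to 9.19. In form: [[x, y, z, rx, ry, rz, gripper], ...]. A call has exactly 8 rows; each row shifts and turns the commanded pose from where the row before left it, along the tool's axes as they then stand; what a row does not reach is not made up. A row lasts 1/12 s, in which the tool goes at most 41.7 mm and 7.16 degrees, less where a joint would pass 70% of its speed; a pose out of reach is approached as far as the arm can. A call is refused whole if a number of a shift passes 4.17 or a number of a turn 0.125, either way. A call with a gripper value outside its range is refused whole. The fingers move at their own pace and stop on an object; FORCE is the grip in N (left out, the last holds). Time passes only in rows, so rows that do not move let the fingers close, or fill a call up. It gives the time, the measured TCP pose, the force and the opening at its end, in the units of the state.
- robot.observe(): the state, without advancing time (a new reading comes with each control period).
- robot.grab_frame(name): name is "scene" or "side" or "wrist"; returns a dict with "img" (420x560x3 uint8, red, green, blue), "mtx" (3x3 intrinsics, pixels), "world_from_camera" (4x4, takes a point from camera to world coordinates). Camera axes: x right, y down, z forward; pixel columns grow to the right and rows downward; lengths in m; the calibration is good to about 2 mm. A picture is of the moment at which its call begins. There is no depth.
- robot.job_done(): hands the job in, once; it reports no verdict.
Trained networks look in a picture, given as the dict that the camera call returned (one of the last four; its "shot" number tells which), for a name from the list of things; names that differ only in an ending like _2 or _b are one class to them, and where a whole thing is asked for, a point or a joint stands for the part that bears it (a point fixed in the world has none). Each returns a list of dicts, best first, with "score" (0 to 1); they miss things now and then, are a little off and sometimes report something else, mostly with a low value. They report only what shows in the picture. A call takes as long as a camera call. They do not tell look-alikes from the thing itself.
- robot.spot_in(picture, name): "box" ([centre column, centre row, width, height] in pixels, round what is visible of it).
The state is a dict: "t": time; "joint_pos": joint angles; "dq": joint speeds; "effort": joint torques, N m; "eef_pos": TCP position; "tool_rot": TCP orientation; "contact_force": force on the tool from outside, world axes, zero at the start; "ft_torque": the same for the moment, N m; "width": finger opening in m.
Only numpy, scipy, OpenCV 4.12 (cv2) and the standard library are available. Lean on these libraries where they do the work, as an engineer would, in place of code of your own. Each camera call takes 0.05 s, during which the arm holds its last target.

## Task

Take the orange filter cartridge out of the quick coupling on the air outlet: press the coupling's blue-flanged spring sleeve down fully home but gently, hold it there while you pinch the cartridge and draw it straight up out of the coupling, and let the sleeve spring back up. Then stand the cartridge nipple-down and upright, fully home, in the hole of the white parking stand. Do not tug at a cartridge that is still locked, do not ram anything, and leave the beaker, wash bottle and petri dish where they are.

Things in the scene. Friction and masses are not known exactly. Their poses are not given: they have to be found in the camera images.
- cartridge_center (a point): Axis point of the loose filter cartridge, 60 mm above its lower tip; z up along it. Steel nipple 16 mm dia. from tip to 42 mm, chamfered, 8 mm long locking groove starting at 12 mm; above it the orange barrel, 26 mm dia., 42 to 82 mm, white band and low cap (top 85 mm). About 90 g. Starts upright, locked in the coupling, tip on the socket floor. Pinch it low on the barrel.
- outlet_mouth (a point): Centre of the upper rim of the fixed brass coupling body (22 mm outside dia.), 67 mm above the bench on the outlet's vertical axis; socket floor 22 mm below. Round it slides the steel sleeve with a flat blue thumb flange (rubber-bushed): outside 64 mm dia., inside 29 mm, 6 mm thick, top face 83 mm above the bench at rest, but up to 5 mm higher or lower from unit to unit: find it by touch.
- outlet: The fixed air outlet: grey block 90 x 80 mm, 42 mm high, on a dark foot 116 x 92 mm, brass feed stub on its +x side; origin at the centre of its underside. With 30 to 40 mm between the fingers they straddle the barrel and their tips land on the flange; they can close on the barrel while pressing. More than 25 N from the fingers, or between cartridge and outlet, damages it.
- sleeve (a joint): Sleeve travel in m: 0 up (locked), 0.010 pressed straight down on its stop. Spring about 4 N at first, 9 N at the stop; then the flange's bush yields 1 mm per 20 N. The pawls free the nipple only beyond 0.0082 and lock again if the sleeve rises past that before the nipple has risen 1 mm; after that the nipple keeps them open until it is out, then the sleeve springs up by itself.
- stand_hole0 (a point): Centre of the mouth of the hole in the fixed white parking stand (70 x 70 x 30 mm block), 30 mm above the bench. Hole 18 mm dia. with 2 mm chamfer, 18 mm deep: a cartridge fully home has its cartridge_center 42 mm above this point. More than 25 N of cartridge on stand is ramming.
- beaker: small clear beaker, 52 mm wide, 65 mm high, a bystander; origin at the centre of its underside
- wash_bottle: white wash bottle with red cap and bent spout, 66 x 93 x 182 mm, a bystander; origin at the centre of its underside
- petri_dish: flat clear petri dish, 57 mm wide, 12 mm high, a bystander; origin at the centre of its underside
Mind the look-alikes: they are no part of the job. What is shaped like the part that bears cartridge_center but purple is not meant.

How it is judged:
By the outcome, as a careful person would: the job done as asked, in the order asked, and still so for the second after the job is handed in, with the robot touching nothing.
It also fails if it takes over 45 s, if anything falls off the work surface, if the arm or the gripper's body presses on something with over 40 N, if the wrist force passes 120 N, or if a joint passes its speed limit or range.

## Working session

There is one attempt and no reset: what is moved stays moved. The work goes in short steps, Python scripts to look and compute and a shell command to move; the robot and the scene stay as the last step left them, time stands still between calls to the robot, and variables do not carry over. Pictures are saved under pics/ and viewed, and the job is handed in when it is done.

```bash
mkdir -p pics; python3 - <<'E'
from plant import robot
import cv2
s=robot.observe(); print(s)
for n in ["scene","side","wrist"]:
    f=robot.grab_frame(n); cv2.imwrite(f"pics/{n}0.png",f["img"][:,:,::-1])
    print(n,f["mtx"].tolist(),f["world_from_camera"].round(4).tolist())
    for o in ["cartridge_center","outlet","sleeve","outlet_mouth","stand_hole0","beaker","wash_bottle","petri_dish"]:
        try: print(o,[( [round(v) for v in d["box"]],round(d["score"],2)) for d in robot.spot_in(f,o)])
        except Exception as e: print(o,e)
E
```

```text
{'t': 0.0, 'joint_pos': array([ 1.25063887e+00,  3.53663452e-01,  1.63415453e+00, -1.96412796e-05,
        1.15523361e+00, -2.41350982e-03]), 'dq': array([-2.39069342e-05,  6.68423436e-04,  4.51807897e-04, -9.82206505e-04,
        1.69497786e-04,  1.48315078e-05]), 'effort': array([ 5.41527392e-03, -5.93840575e+01, -3.34221017e+01,  6.99433638e-02,
        2.30716600e-02, -9.20856155e-05]), 'eef_pos': array([0.19511401, 0.59321099, 0.21384543]), 'tool_rot': array([-1.08277804e-04,  1.58200526e-01,  9.87406736e-01, -7.21442833e-04]), 'contact_force': array([-0.01841977,  0.14048034, -0.38685993]), 'ft_torque': array([0.03626417, 0.00596988, 0.00419172]), 'width': 0.09214185549539651}
scene [[425.1247381776798, 0.0, 281.04478917059555], [0.0, 425.1247381776798, 207.25332408889716], [0.0, 0.0, 1.0]] [[0.666, 0.6318, -0.3966, 0.9676], [0.7459, -0.5575, 0.3645, -0.3907], [0.0092, -0.5386, -0.8425, 0.8219], [0.0, 0.0, 0.0, 1.0]]
cartridge_center [([297, 136, 15, 24], 0.74), ([241, 191, 11, 29], 0.61), ([212, 175, 14, 31], 0.61), ([274, 174, 55, 55], 0.59), ([271, 148, 14, 18], 0.48)]
outle
[... 561 characters left out ...]
, 282, 19, 36], 0.95), ([180, 193, 18, 34], 0.77), ([251, 254, 13, 34], 0.61)]
outlet [([225, 224, 71, 66], 0.59)]
sleeve [([216, 208, 36, 33], 0.59)]
outlet_mouth [([221, 227, 73, 72], 0.7)]
stand_hole0 [([309, 328, 55, 55], 0.86)]
beaker [([292, 185, 28, 36], 0.82)]
wash_bottle [([355, 215, 44, 77], 0.61)]
petri_dish [([348, 192, 24, 23], 0.88)]
wrist [[303.6346558531992, 0.0, 284.0206209495775], [0.0, 303.6346558531992, 212.22508920335895], [0.0, 0.0, 1.0]] [[0.3117, 0.916, 0.2525, 0.1229], [0.9502, -0.3002, -0.0836, 0.6158], [-0.0008, 0.266, -0.964, 0.3857], [0.0, 0.0, 0.0, 1.0]]
cartridge_center []
outlet []
sleeve []
outlet_mouth []
stand_hole0 []
beaker []
wash_bottle []
petri_dish []
```

View pics/scene0.png

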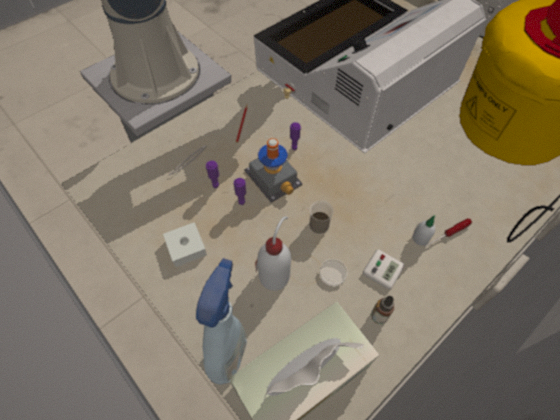

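View pics/side0.png

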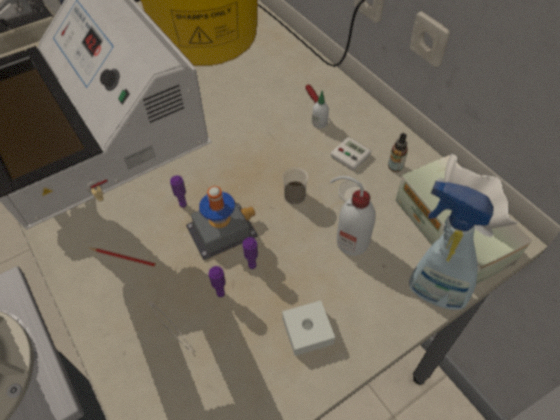

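View pics/wrist0.png

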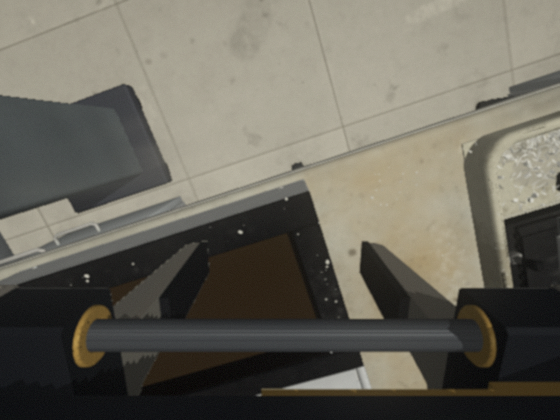

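```bash
python3 - <<'E'
import cv2
a=cv2.imread("pics/scene0.png"); b=cv2.imread("pics/side0.png")
a=cv2.resize(a[110:310,160:360],(600,600),interpolation=cv2.INTER_CUBIC); cv2.imwrite("pics/sc_crop.png",a)
b=cv2.resize(b[150:360,150:400],(714,600),interpolation=cv2.INTER_CUBIC); cv2.imwrite("pics/si_crop.png",b)
E
```

```text
(no output)
```

View pics/sc_crop.png

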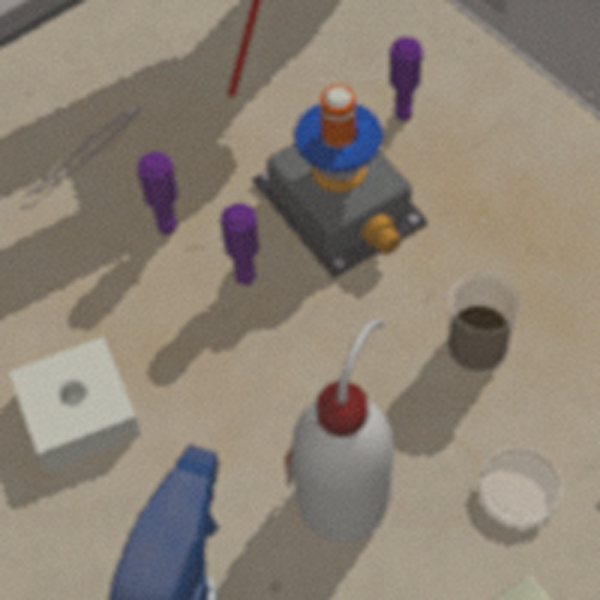

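View pics/si_crop.png

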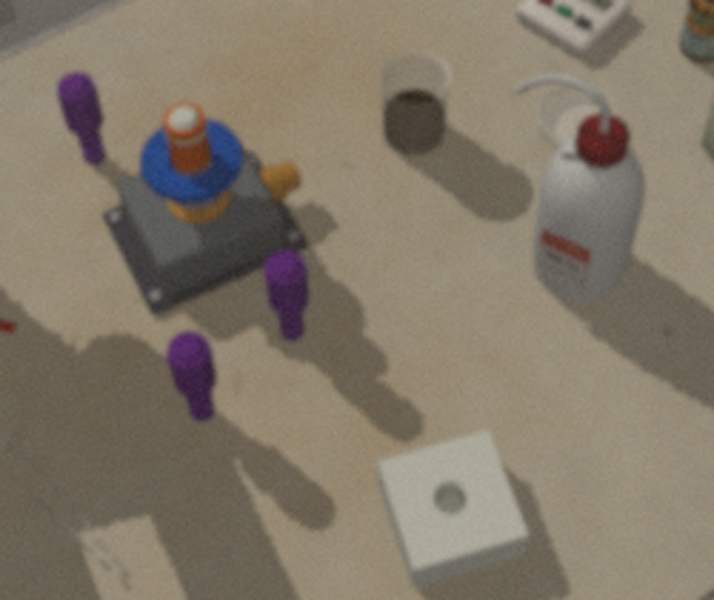

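The only orange cartridge with a white cap stands in the blue flange (scene ≈(273,145), side ≈(215,197)). The purple look-alikes are at scene (212,174), (240,190), (295,135), so they are excluded. Next I'll measure positions from both views.

```bash
cat > h.py <<'E'
import numpy as np, cv2
from plant import robot
def ray(f,u,v):
    K=f["mtx"];T=f["world_from_camera"]
    d=T[:3,:3]@np.linalg.solve(K,np.array([u,v,1.])); return T[:3,3],d
def plane(f,u,v,z):
    o,d=ray(f,u,v); return o+d*(z-o[2])/d[2]
def tri(obs):
    A=np.zeros((3,3));b=np.zeros(3)
    R=[]
    for f,u,v in obs:
        o,d=ray(f,u,v);d=d/np.linalg.norm(d);P=np.eye(3)-np.outer(d,d);A+=P;b+=P@o;R.append((o,P))
    x=np.linalg.solve(A,b); return x,[np.linalg.norm(P@(x-o)) for o,P in R]
def proj(f,X):
    T=np.linalg.inv(f["world_from_camera"]);p=T[:3,:3]@np.array(X)+T[:3,3];q=f["mtx"]@p;return q[:2]/q[2]
def blobs(f,name,roi,mn=15):
    hsv=cv2.cvtColor(f["img"],cv2.COLOR_RGB2HSV);H,S,V=cv2.split(hsv.astype(int))
    m={"blue":(H>100)&(H<125)&(S>150)&(V>60),"purple":(H>128)&(H<155)&(S>110)&(V>40),
       "orange":((H<14)|(H>174))&(S>150)&(V>90)}[name]
    k=np.zeros(m.shape,bool);u0,v0,u1,v1=roi;k[v0:v1,u0:u1]=True
    m=(m&k).astype(np.uint8)
    n,l,s,c=cv2.connectedComponentsWithStats(m)
    return [(c[i],s[i],l==i) for i in range(1,n) if s[i][4]>=mn]
E
python3 - <<'E'
from h import *
fs={n:robot.grab_frame(n) for n in ["scene","side"]}
R={"scene":(160,110,320,270),"side":(150,150,330,310)}
for n,f in fs.items():
    for c in ["blue","purple","orange"]:
        for cc,s,m in blobs(f,c,R[n]): print(n,c,cc.round(1),s)
    # flange ellipse from blue outer contour
    b=max(blobs(f,"blue",R[n]),key=lambda x:x[1][4])
    ys,xs=np.nonzero(b[2]); hull=cv2.convexHull(np.stack([xs,ys],1).astype(np.float32))
    e=cv2.fitEllipse(hull); print(n,"ellipse",e, plane(f,*e[0],0.080).round(4), plane(f,*e[0],.083).round(4))
E
```

```text
scene blue [273.  156.5] [259 146  28  20 258]
scene purple [294.6 133.2] [291 123   9  26 157]
scene purple [212.3 170.9] [206 161  12  26 150]
scene purple [239.7 187.8] [234 179  11  25 145]
scene orange [242.2 120. ] [239 110   7  21  24]
scene orange [272.  145.9] [267 143  11   5  22]
scene orange [272.3 153.5] [268 150  10   8  65]
scene orange [277.  245.2] [272 239   9  12  60]
scene ellipse ((272.41162109375, 154.68951416015625), (21.101299285888672, 27.29363250732422), 90.55606079101562) [0.5009 0.0092 0.08  ] [0.5028 0.0076 0.083 ]
side blue [228.4 200.7] [224 194  10  15  92]
side blue [209.5 210.7] [201 197  27  23 223]
side purple [175.9 181.5] [171 177  11  13  88]
side purple [181.3 201.4] [180 197   4   9  20]
side purple [249.8 249.2] [243 238  14  30 235]
side purple [216.8 278.9] [209 267  15  29 260]
side orange [215.2 195.7] [209 192  12   6  23]
side orange [216.2 204.4] [210 200  12   9  79]
side ellipse ((215.14060974121094, 206.29933166503906), (25.541797637939453, 30.17856788635254), 86.49260711669922) [0.5022 0.0089 0.08  ] [0.5014 0.0067 0.083 ]
```

```bash
python3 - <<'E'
from h import *
fs={n:robot.grab_frame(n) for n in ["scene","side"]}
f1,f2=fs["scene"],fs["side"]
b=blobs(f2,"blue",(195,185,240,225)); m=sum(x[2] for x in b); ys,xs=np.nonzero(m)
e=cv2.fitEllipse(cv2.convexHull(np.stack([xs,ys],1).astype(np.float32))); print(e,plane(f2,*e[0],.083),tri([(f1,272.4,154.7),(f2,*e[0])]))
# cap top: scene crop (338,97)->/3 ; side crop (183,118)
print("cap",tri([(f1,160+338/3,110+97/3),(f2,150+183*250/714,150+118*.35)]))
print("hole",tri([(f1,160+73/3,110+392/3),(f2,150+450*.35,150+497*.35)]),plane(f1,160+73/3,110+392/3,.03),plane(f2,150+450*.35,150+497*.35,.03))
for n,a,c in [("pA",(294.6,133.2),(179,193)),("pB",(239.7,187.8),(249.8,249.2)),("pC",(212.3,170.9),(216.8,278.9))]:
    print(n,tri([(f1,*a),(f2,*c)]))
for n,a,c in [("beaker",(321,218),(292,185)),("petri",(334,274),(348,192)),("wash",(275,260),(355,215)),("washcap",(160+343/3,110+408/3),(150+604*.35,150+140*.35)),("spout",(160+378/3,110+322/3),(150+520*.35,150+88*.35))]:
    print(n,tri([(f1,*a),(f2,*c)]))
# outlet corners (foot) at scene crop: left(258,182) front(335,272) right(425,220)
for u,v in [(258,182),(335,272),(425,220)]: print("foot",plane(f1,160+u/3,110+v/3,.008))
for u,v in [(105,217),(157,310),(303,240)]: print("foot",plane(f2,150+u*.35,150+v*.35,.008))
for u,v in [(10,375),(105,340),(135,415),(42,455)]: print("stand",plane(f1,160+u/3,110+v/3,.03))
E
```

```text
((216.46798706054688, 205.69558715820312), (26.179475784301758, 33.30502700805664), 78.76295471191406) [0.50410104 0.00655159 0.083     ] (array([0.50376899, 0.00633092, 0.08418235]), [np.float64(0.0005142880074261833), np.float64(0.0005142880074261144)])
cap (array([0.50456866, 0.00678256, 0.12583762]), [np.float64(0.0005982047875315064), np.float64(0.0005982047875315201)])
hole (array([ 0.52175673, -0.25632778,  0.02812417]), [np.float64(0.0008269522096931626), np.float64(0.0008269522096932177)]) [ 0.52253756 -0.25582677  0.03      ] [ 0.52132023 -0.25780708  0.03      ]
pA (array([0.46853342, 0.1054665 , 0.04874301]), [np.float64(0.004533668058454502), np.float64(0.0045336680584545)])
pB (array([ 0.5112567 , -0.09504363,  0.05994055]), [np.float64(0.00015128247571047812), np.float64(0.00015128247571050124)])
pC (array([ 0.43341203, -0.11201153,  0.05818558]), [np.float64(0.000400797578682668), np.float64(0.0004007975786826291)])
beaker (array([0.67188916, 0.00158873, 0.02858594]), [np.float64(0.0020002415731573816), np.float64(0.0020002415731574723)])
petri (array([ 0.77497873, -0
[... 203 characters left out ...]
3886928057192634)])
washcap (array([ 0.70041677, -0.16081882,  0.1392902 ]), [np.float64(0.0012245547924893637), np.float64(0.0012245547924894778)])
spout (array([ 0.67553618, -0.1097496 ,  0.15350843]), [np.float64(0.0004178840187284652), np.float64(0.0004178840187285433)])
foot [ 0.45094453 -0.03217516  0.008     ]
foot [ 0.55684512 -0.04271698  0.008     ]
foot [0.56670537 0.04253696 0.008     ]
foot [0.4520288 0.0499764 0.008    ]
foot [ 0.44544033 -0.0354091   0.008     ]
foot [ 0.55408055 -0.04332461  0.008     ]
stand [ 0.48196202 -0.2812577   0.03      ]
stand [ 0.50283367 -0.21441251  0.03      ]
stand [ 0.5658157  -0.23406619  0.03      ]
stand [ 0.54861798 -0.29936435  0.03      ]
```

```bash
python3 - <<'E'
from h import *
fs={n:robot.grab_frame(n) for n in ["scene","side"]}
f1,f2=fs["scene"],fs["side"]
for n,a,c in [("vent",(350,85),(165,103)),("corner",(365,150),(209,140)),("label",(320,101),(140,157)),("ridge",(369,63),(192,68)),("rimcorner",(330,66),(128,118)),("farleft",(258,60),(22,222))]:
    print(n,tri([(f1,*a),(f2,*c)]))
s=robot.observe();print(s["t"]); 
from scipy.spatial.transform import Rotation as R
q=s["tool_rot"];print(R.from_quat([q[1],q[2],q[3],q[0]]).as_matrix().round(3))
E
```

```text
vent (array([0.52179953, 0.21993234, 0.16853304]), [np.float64(0.003214345022287477), np.float64(0.0032143450222874496)])
corner (array([0.60016088, 0.22468395, 0.01483242]), [np.float64(0.0010200819805473642), np.float64(0.001020081980547399)])
label (array([0.44233859, 0.21680746, 0.06685337]), [np.float64(0.0028013738466456575), np.float64(0.0028013738466457594)])
ridge (array([0.57374343, 0.19040336, 0.26083503]), [np.float64(0.015557293402980168), np.float64(0.01555729340298019)])
rimcorner (array([0.4471224 , 0.23028837, 0.16541833]), [np.float64(0.006485906702783075), np.float64(0.006485906702783079)])
farleft (array([0.19096459, 0.22313439, 0.03578444]), [np.float64(0.004409120567296595), np.float64(0.004409120567296592)])
1.65
[[-0.95   0.313 -0.   ]
 [ 0.313  0.95  -0.   ]
 [ 0.    -0.    -1.   ]]
```

```bash
python3 -m creep '[[0,0,-3.4,0,0,-0.105,9],[0,0,-3.4,0,0,-0.105,9],[0,0,-3.4,0,0,-0.105,9],[-1.93,-3.66,0,0,0,0,9],[-1.93,-3.66,0,0,0,0,9],[-1.93,-3.66,0,0,0,0,9],[-1.93,-3.66,0,0,0,0,9],[-1.93,-3.66,0,0,0,0,9]]' 20
```

```text
t: 2.32
eef_pos: [0.2916, 0.4088, 0.3167]
tool_rot: [0.0, 0.001, 1.0, 0.0]
contact_force: [1.2, -0.4, 0.1]
width: 0.0894
```

```bash
python3 -m creep '[[-1.93,-3.66,0,0,0,0,9],[-1.93,-3.66,0,0,0,0,9],[-1.93,-3.66,0,0,0,0,9],[-1.93,-3.66,0,0,0,0,9],[-1.93,-3.66,0,0,0,0,9],[-1.93,-3.66,0,0,0,0,9],[-1.93,-3.66,0,0,0,0,9],[-1.93,-3.66,0,0,0,0,9]]' && python3 -m creep '[[-1.93,-3.66,0,0,0,0,9],[-1.93,-3.66,0,0,0,0,9],[-1.93,-3.66,0,0,0,0,9],[0,0,3,0,0,0,9],[0,0,3,0,0,0,9],[0,0,3,0,0,0,9],[0,0,0,0,0,0,9],[0,0,0,0,0,0,9]]'
python3 - <<'E'
from h import *
f=robot.grab_frame("wrist");cv2.imwrite("pics/wrist1.png",f["img"][:,:,::-1])
print(robot.observe()["eef_pos"],f["world_from_camera"].round(4).tolist())
for o in ["cartridge_center","sleeve","outlet_mouth"]:
  print(o,[( [round(v) for v in d["box"]],round(d["score"],2)) for d in robot.spot_in(f,o)])
print(proj(f,[.504,.0065,.083]),proj(f,[.504,.0065,.13]))
E
```

```text
t: 2.98
eef_pos: [0.4454, 0.1152, 0.317]
tool_rot: [0.0, 0.001, 1.0, 0.0]
contact_force: [1.2, 0.6, -0.2]
width: 0.09
t: 3.65
eef_pos: [0.5016, 0.0072, 0.226]
tool_rot: [-0.001, 0.001, 1.0, -0.0]
contact_force: [0.7, 1.7, 0.0]
width: 0.0902
[0.50278416 0.00734447 0.22754194] [[0.0021, 0.9648, 0.2628, 0.4259], [1.0, -0.0017, -0.0016, 0.0062], [-0.0011, 0.2628, -0.9648, 0.3973], [0.0, 0.0, 0.0, 1.0]]
cartridge_center [([375, 174, 36, 26], 0.96), ([175, 140, 45, 31], 0.82), ([286, 213, 30, 34], 0.8), ([197, 206, 38, 31], 0.58)]
sleeve [([284, 204, 68, 59], 0.84), ([288, 197, 82, 109], 0.23)]
outlet_mouth [([285, 196, 83, 112], 0.62), ([286, 205, 65, 61], 0.53)]
[284.78215122 205.38126062] [284.84741961 217.73753355]
```

View pics/wrist1.png

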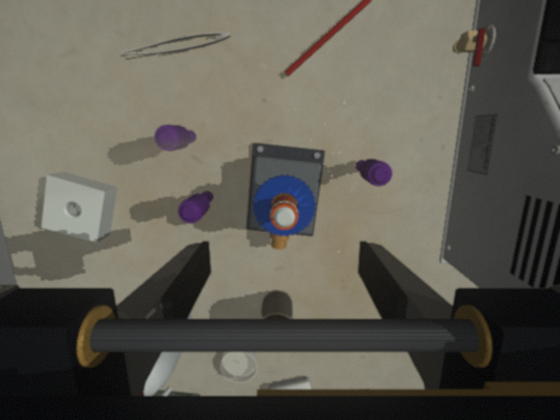

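The wrist view shows the blue flange around (284,205), the orange cartridge with white cap at (285,214), purple look-alikes at (172,137), (195,207), (377,172), and the stand hole at (74,209). I'll fit these and confirm with an enlarged crop.

```bash
python3 - <<'E'
from h import *
f=robot.grab_frame("wrist")
im=f["img"]
b=blobs(f,"blue",(245,165,325,245)); m=sum(x[2] for x in b);ys,xs=np.nonzero(m)
e=cv2.fitEllipse(cv2.convexHull(np.stack([xs,ys],1).astype(np.float32)))
print(e,"flange@.083",plane(f,*e[0],.083),"expected diameter px",303.6*.064/np.linalg.norm(plane(f,*e[0],.083)-f["world_from_camera"][:3,3]))
hsv=cv2.cvtColor(im,cv2.COLOR_RGB2HSV)
o=blobs(f,"orange",(265,190,310,235));print([(x[0],x[1]) for x in o])
m=sum(x[2] for x in o);ys,xs=np.nonzero(m);c=cv2.minEnclosingCircle(np.stack([xs,ys],1).astype(np.float32));print("circ",c)
w=(hsv[...,1]<90)&(hsv[...,2]>120);w[:200]=0;w[232:]=0;w[:,:270]=0;w[:,302:]=0
n,l,s,cc=cv2.connectedComponentsWithStats(w.astype(np.uint8))
for i in range(1,n):
    if s[i][4]>30: print("white",cc[i],s[i],plane(f,*cc[i],.130))
g=im[195:225,60:90].astype(int).sum(2); d=g<np.percentile(g,12)
print("hole",plane(f,74,209,.03))
A=cv2.resize(im[160:250,240:330],(500,500),interpolation=cv2.INTER_CUBIC);B=cv2.resize(im[165:250,35:120],(300,300),interpolation=cv2.INTER_CUBIC)
C=np.zeros((500,800,3),np.uint8);C[:,:500]=A;C[:300,500:]=B;cv2.imwrite("pics/wc.png",C[:,:,::-1])
E
```

```text
((283.5137634277344, 201.63575744628906), (58.0833625793457, 60.14204025268555), 94.0999755859375) flange@.083 [0.50357335 0.00548046 0.083     ] expected diameter px 59.67056134059159
[(array([289.60714286, 195.17857143]), array([286, 193,   8,   6,  28], dtype=int32)), (array([281.84033613, 208.38655462]), array([271, 200,  26,  25, 119], dtype=int32))]
circ ((284.28765869140625, 208.42465209960938), 16.44852638244629)
white [284.54785479 212.65016502] [274 203  21  21 303] [0.50264682 0.00656161 0.13      ]
hole [ 0.52562468 -0.25883229  0.03      ]
```

View pics/wc.png

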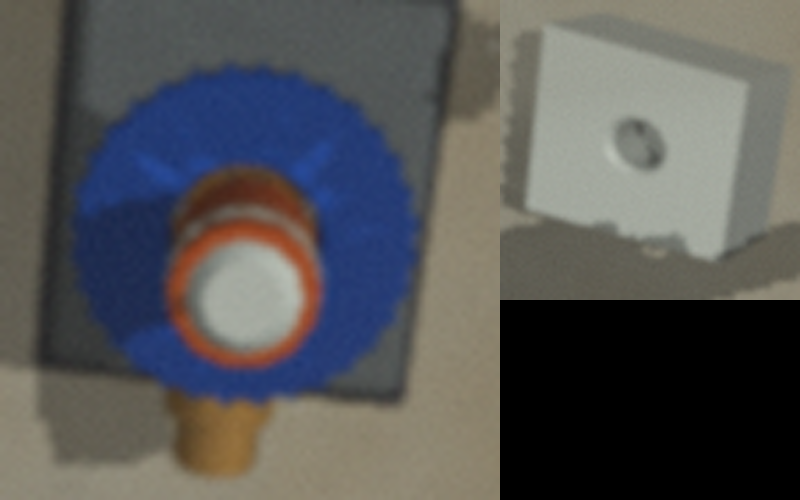

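```bash
python3 -m creep '[[0,-0.1,1.8,0,0,0,3.8],[0,0,1.8,0,0,0,3.8],[0,0,1.8,0,0,0,3.8],[0,0,1.8,0,0,0,3.8],[0,0,1.0,0,0,0,3.8],[0,0,0.6,0,0,0,3.8],[0,0,0,0,0,0,3.8],[0,0,0,0,0,0,3.8]]' 
python3 - <<'E'
from h import *
f=robot.grab_frame("wrist");cv2.imwrite("pics/wrist2.png",f["img"][:,:,::-1])
s=robot.observe();print(s["eef_pos"],s["contact_force"],s["t"])
w=cv2.cvtColor(f["img"],cv2.COLOR_RGB2HSV)
T=np.array([.5033,.0062]);print(proj(f,[*T,.083]),proj(f,[*T,.13]))
f=robot.grab_frame("side");cv2.imwrite("pics/side2.png",cv2.resize(f["img"][100:310,110:390,::-1],(800,600),interpolation=cv2.INTER_CUBIC))
E
```

```text
t: 4.57
eef_pos: [0.503, 0.0063, 0.1393]
tool_rot: [0.0, 0.001, 1.0, -0.0]
contact_force: [0.0, -0.2, 0.8]
width: 0.0394
[0.50319998 0.00629037 0.13954325] [ 0.50206405 -0.01826279 -0.82548842] 4.6167
[285.63556628 229.03455861] [285.93097573 252.5342994 ]
```

View pics/wrist2.png

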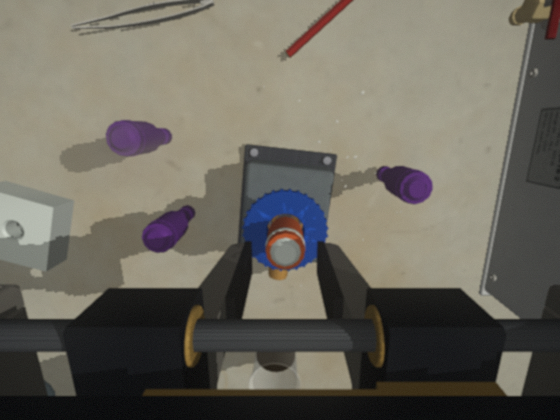

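View pics/side2.png

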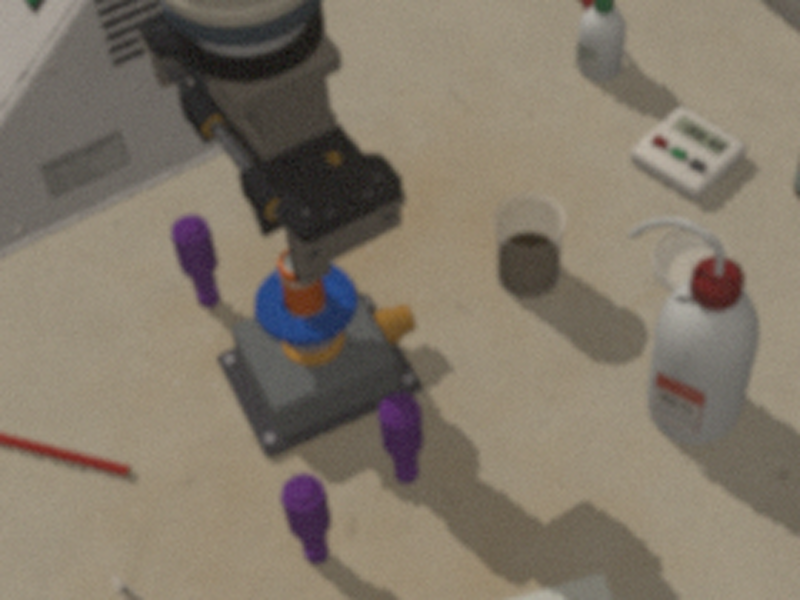

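```bash
python3 -m creep '[[0,0,1.0,0,0,0,3.8],[0,0,1.0,0,0,0,3.8],[0,0,1.0,0,0,0,3.8],[0,0,0.8,0,0,0,3.8],[0,0,0.5,0,0,0,3.8],[0,0,0.3,0,0,0,3.8],[0,0,0.0,0,0,0,3.8],[0,0,0,0,0,0,3.8]]';python3 - <<'E'
from h import *
s=robot.observe();print(s["eef_pos"],s["contact_force"],s["t"])
E
```

```text
t: 5.33
eef_pos: [0.5024, 0.0063, 0.0924]
tool_rot: [-0.0, 0.001, 1.0, -0.0]
contact_force: [-0.1, 0.1, 0.0]
width: 0.0379
[0.50243217 0.00625173 0.09243859] [-0.10593539  0.14885776  0.00295137] 5.3333
```

```bash
for i in 1; do python3 -m creep '[[-0.06,0,0.1,0,0,0,3.8],[0,0,0.1,0,0,0,3.8],[0,0,0.1,0,0,0,3.8],[0,0,0.1,0,0,0,3.8],[0,0,0.1,0,0,0,3.8],[0,0,0.1,0,0,0,3.8],[0,0,0.0,0,0,0,3.8],[0,0,0.0,0,0,0,3.8]]';done
```

```text
t: 6.0
eef_pos: [0.5032, 0.0062, 0.0868]
tool_rot: [0.0, 0.001, 1.0, -0.0]
contact_force: [-0.0, 0.1, 5.1]
width: 0.038
```

```bash
python3 -m creep '[[0,0,0.1,0,0,0,3.8],[0,0,0.1,0,0,0,3.8],[0,0,0.1,0,0,0,3.8],[0,0,0.1,0,0,0,3.8],[0,0,0.0,0,0,0,3.8],[0,0,0.0,0,0,0,3.8],[0,0,0.0,0,0,0,3.8],[0,0,0.0,0,0,0,3.8]]'; python3 -c "
from plant import robot
s=robot.observe();print(s['eef_pos'],s['contact_force'])"
```

```text
t: 6.67
eef_pos: [0.5032, 0.0063, 0.0827]
tool_rot: [0.0, 0.001, 1.0, 0.0]
contact_force: [-2.1, -0.1, 6.6]
width: 0.0381
[0.50323519 0.00626418 0.08274706] [-2.05141712 -0.06267095  6.57833908]
```

```bash
python3 -m creep '[[0,0,0.1,0,0,0,3.8],[0,0,0.1,0,0,0,3.8],[0,0,0.06,0,0,0,3.8],[0,0,0,0,0,0,3.8],[0,0,0.0,0,0,0,3.8],[0,0,0.0,0,0,0,3.8],[0,0,0.0,0,0,0,3.8],[0,0,0.0,0,0,0,3.8]]'; python3 -c "
from plant import robot
s=robot.observe();print(s['eef_pos'],s['contact_force'],s['ft_torque'])"
```

```text
t: 7.33
eef_pos: [0.5033, 0.0062, 0.0802]
tool_rot: [0.0, 0.001, 1.0, -0.0]
contact_force: [-1.8, -0.3, 7.2]
width: 0.038
[0.50327864 0.00622081 0.08023517] [-1.76173261 -0.30364727  7.18235576] [0.04164499 0.18414982 0.00327586]
```

```bash
python3 -m creep '[[0,0,0.08,0,0,0,3.8],[0,0,0.07,0,0,0,3.8],[0,0,0,0,0,0,3.8],[0,0,0,0,0,0,3.8],[0,0,0.0,0,0,0,3.8],[0,0,0.0,0,0,0,3.8],[0,0,0.0,0,0,0,3.8],[0,0,0.0,0,0,0,3.8]]'; python3 -c "
from plant import robot
s=robot.observe();print(s['eef_pos'],s['contact_force'],s['ft_torque'])"
```

```text
t: 8.0
eef_pos: [0.5033, 0.0062, 0.0788]
tool_rot: [0.0, 0.001, 1.0, -0.0]
contact_force: [-2.2, -1.3, 7.9]
width: 0.0379
[0.50332538 0.00624247 0.07881432] [-2.21907754 -1.29017105  7.89837088] [0.03238226 0.2867205  0.02432478]
```

```bash
python3 -m creep '[[0,0,0.05,0,0,0,3.8],[0,0,0.04,0,0,0,3.8],[0,0,0,0,0,0,3.8],[0,0,0,0,0,0,3.8],[0,0,0.0,0,0,0,3.8],[0,0,0.0,0,0,0,3.8],[0,0,0.0,0,0,0,3.8],[0,0,0.0,0,0,0,3.8]]'; python3 -c "
from plant import robot
s=robot.observe();print(s['eef_pos'],s['contact_force'],s['ft_torque'])"
```

```text
t: 8.67
eef_pos: [0.5033, 0.0062, 0.0779]
tool_rot: [0.0, 0.001, 1.0, -0.0]
contact_force: [-1.1, 1.0, 9.1]
width: 0.0379
[0.50330143 0.00621997 0.0779137 ] [-1.10942515  1.03640905  9.07507996] [-0.02438736  0.29637168  0.02581718]
```

```bash
python3 -m creep '[[0,0,0.04,0,0,0,3.8],[0,0,0.0,0,0,0,3.8],[0,0,0,0,0,0,3.8],[0,0,0,0,0,0,3.8],[0,0,0.0,0,0,0,3.8],[0,0,0.0,0,0,0,3.8],[0,0,0.0,0,0,0,3.8],[0,0,0.0,0,0,0,3.8]]'; python3 -c "
from plant import robot
s=robot.observe();print(s['eef_pos'],s['contact_force'],s['ft_torque'])"
```

```text
t: 9.33
eef_pos: [0.5033, 0.0062, 0.0775]
tool_rot: [0.0, 0.001, 1.0, 0.0]
contact_force: [-2.3, -0.2, 7.7]
width: 0.0381
[0.5033118  0.00624249 0.07754672] [-2.25434418 -0.15533805  7.70858069] [0.02969683 0.33355306 0.02260418]
```

```bash
python3 -m creep '[[0,0,0.05,0,0,0,3.8],[0,0,0.0,0,0,0,3.8],[0,0,0,0,0,0,3.8],[0,0,0,0,0,0,3.8],[0,0,0.0,0,0,0,3.8],[0,0,0.0,0,0,0,3.8],[0,0,0.0,0,0,0,3.8],[0,0,0.0,0,0,0,3.8]]'; python3 -c "
from plant import robot
s=robot.observe();print(s['eef_pos'],s['contact_force'],s['ft_torque'])"
```

```text
t: 10.0
eef_pos: [0.5034, 0.0063, 0.0772]
tool_rot: [0.0, 0.001, 1.0, 0.0]
contact_force: [-1.8, 0.1, 10.9]
width: 0.0379
[0.50335471 0.00625004 0.07721616] [-1.8228328   0.09619625 10.92293157] [-0.01442728  0.37489821 -0.01356449]
```

```bash
python3 -m creep '[[0,0,0.03,0,0,0,3.8],[0,0,0.0,0,0,0,3.8],[0,0,0,0,0,0,3.8],[0,0,0,0,0,0,3.8],[0,0,0.0,0,0,0,3.8],[0,0,0.0,0,0,0,3.8],[0,0,0.0,0,0,0,3.8],[0,0,0.0,0,0,0,3.8]]'; python3 -c "
from plant import robot
s=robot.observe();print(s['eef_pos'],s['contact_force'],s['ft_torque'])"
```

```text
t: 10.67
eef_pos: [0.5034, 0.0062, 0.0771]
tool_rot: [0.0, 0.001, 1.0, 0.0]
contact_force: [-2.7, 1.0, 13.8]
width: 0.0383
[0.50342993 0.00624021 0.07709343] [-2.70712219  0.96853939 13.75230566] [-0.00482688  0.57666393  0.00236397]
```

```bash
python3 -m creep '[[0,0,0,0,0,0,3.2],[0,0,0.0,0,0,0,2.8],[0,0,0,0,0,0,2.2],[0,0,0,0,0,0,2.0],[0,0,0.0,0,0,0,2.0],[0,0,0.0,0,0,0,2.0],[0,0,0.0,0,0,0,2.0],[0,0,0.0,0,0,0,2.0]]' 15; python3 -c "
from plant import robot
s=robot.observe();print(s['eef_pos'],s['contact_force'],s['ft_torque'])"
```

```text
t: 11.33
eef_pos: [0.504, 0.0076, 0.0772]
tool_rot: [0.001, 0.002, 1.0, 0.001]
contact_force: [-1.4, 9.0, 13.1]
width: 0.0257
[0.50402206 0.00760625 0.07720129] [-1.43305859  8.96893319 13.07842469] [1.91319013 0.26365713 0.05410472]
```

```bash
python3 -m creep '[[0,0.05,0,0,0,0,2.0],[0,0.05,0.0,0,0,0,2.0],[0,0.04,0,0,0,0,2.0],[0,0,0,0,0,0,2.0],[0,0,0.0,0,0,0,2.0],[0,0,0.0,0,0,0,2.0],[0,0,0.0,0,0,0,2.0],[0,0,0.0,0,0,0,2.0]]'; python3 -c "
from plant import robot
s=robot.observe();print(s['eef_pos'],s['contact_force'],s['ft_torque'],s['width'])"
```

```text
t: 12.0
eef_pos: [0.504, 0.008, 0.0772]
tool_rot: [0.001, 0.002, 1.0, 0.0]
contact_force: [-1.1, 2.6, 12.2]
width: 0.0257
[0.50401905 0.00800147 0.07719914] [-1.08815217  2.6020421  12.17479898] [ 0.56865858  0.29598326 -0.02949314] 0.02569237383488149
```

```bash
python3 -m creep '[[0,0.04,0,0,0,0,2.0],[0,0,0,0,0,0,2.0],[0,0,-0.05,0,0,0,2.0],[0,0,-0.05,0,0,0,2.0],[0,0,-0.1,0,0,0,2.0],[0,0,-0.1,0,0,0,2.0],[0,0,0.0,0,0,0,2.0],[0,0,0.0,0,0,0,2.0]]' 20; python3 -c "
from plant import robot
s=robot.observe();print(s['eef_pos'],s['contact_force'],s['ft_torque'],s['width'])"
```

```text
t: 12.67
eef_pos: [0.5037, 0.0079, 0.0796]
tool_rot: [0.001, 0.001, 1.0, -0.0]
contact_force: [2.5, -1.2, 2.8]
width: 0.0257
[0.50365011 0.00792744 0.07956891] [ 2.534018   -1.23741375  2.79929963] [-0.10424103 -0.55690909  0.00951683] 0.02573619875652887
```

```bash
python3 -m creep '[[0,0,-0.1,0,0,0,2.0],[0,0,-0.1,0,0,0,2.0],[0,0,-0.1,0,0,0,2.0],[0,0,-0.1,0,0,0,2.0],[0,0,-0.1,0,0,0,2.0],[0,0,0,0,0,0,2.0],[0,0,0.0,0,0,0,2.0],[0,0,0.0,0,0,0,2.0]]' 20; python3 -c "
from plant import robot
s=robot.observe();print(s['eef_pos'],s['contact_force'],s['ft_torque'],s['width'])"
```

```text
t: 13.33
eef_pos: [0.5022, 0.0074, 0.0834]
tool_rot: [-0.001, 0.001, 1.0, -0.0]
contact_force: [3.3, -4.9, -9.5]
width: 0.0253
[0.50224928 0.00743048 0.08335161] [ 3.33804546 -4.90827358 -9.51700298] [-0.91530469 -0.82286032  0.02336528] 0.025260796944723118
```

```bash
python3 - <<'E'
from h import *
f=robot.grab_frame("side");g=robot.grab_frame("scene")
A=cv2.resize(f["img"][165:250,180:260],(400,425),interpolation=cv2.INTER_CUBIC);B=cv2.resize(g["img"][120:205,230:310],(400,425),interpolation=cv2.INTER_CUBIC)
cv2.imwrite("pics/a3.png",np.hstack([A,B])[:,:,::-1]);
f=robot.grab_frame("wrist");cv2.imwrite("pics/w3.png",f["img"][:,:,::-1])
s=robot.observe();print(s["eef_pos"],s["contact_force"])
E
```

```text
[0.50229103 0.00743163 0.08334774] [ 4.03819677 -3.78484212 -9.44525381]
```

View pics/a3.png

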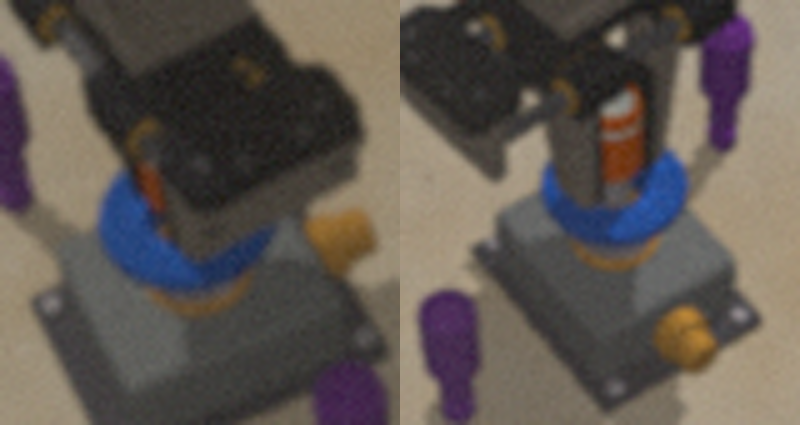

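View pics/w3.png

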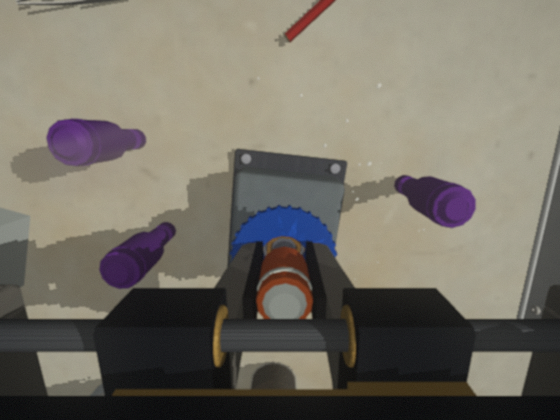

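```bash
python3 - <<'E'
from h import *
f=robot.grab_frame("wrist");g=robot.grab_frame("scene")
hsv=cv2.cvtColor(f["img"],cv2.COLOR_RGB2HSV).astype(int)
def white(f,roi):
    hsv=cv2.cvtColor(f["img"],cv2.COLOR_RGB2HSV).astype(int);w=((hsv[...,1]<80)&(hsv[...,2]>110)).astype(np.uint8)
    k=np.zeros_like(w);u0,v0,u1,v1=roi;k[v0:v1,u0:u1]=1;n,l,s,c=cv2.connectedComponentsWithStats(w&k);i=1+np.argmax(s[1:,4]);return c[i],s[i]
a=white(f,(262,278,308,318));b=white(g,(268,130,282,146));print(a,b)
print(tri([(f,*a[0]),(g,*b[0])]))
for z in (.128,.13,.133,.136,.139): print(z,plane(f,*a[0],z).round(4),plane(g,*b[0],z).round(4))
im=f["img"][225:330,235:335];cv2.imwrite("pics/w3c.png",cv2.resize(im,(600,600),interpolation=cv2.INTER_CUBIC)[:,:,::-1])
# expected pixel of lower barrel edge etc
for z in (.13,.134,.138): print("cap proj",z,proj(f,[.5035,.0078,z]),proj(g,[.5035,.0078,z]))
E
```

```text
(array([284.21575062, 301.61115669]), array([ 263,  284,   44,   34, 1219], dtype=int32)) (array([273.625, 140.625]), array([271, 139,   6,   4,  16], dtype=int32))
(array([0.50434922, 0.00790817, 0.13004554]), [np.float64(0.0018179654199629923), np.float64(0.0018179654199630601)])
0.128 [0.5046 0.0063 0.128 ] [0.5034 0.011  0.128 ]
0.13 [0.5034 0.0063 0.13  ] [0.5047 0.0098 0.13  ]
0.133 [0.5015 0.0063 0.133 ] [0.5068 0.0081 0.133 ]
0.136 [0.4997 0.0063 0.136 ] [0.5088 0.0063 0.136 ]
0.139 [0.4978 0.0063 0.139 ] [0.5108 0.0046 0.139 ]
cap proj 0.13 [287.45232651 301.84606882] [272.54150171 140.76008579]
cap proj 0.134 [287.5306425 306.724295 ] [272.52720817 139.50587964]
cap proj 0.138 [287.61350926 311.88598467] [272.51280823 138.24233767]
```

View pics/w3c.png

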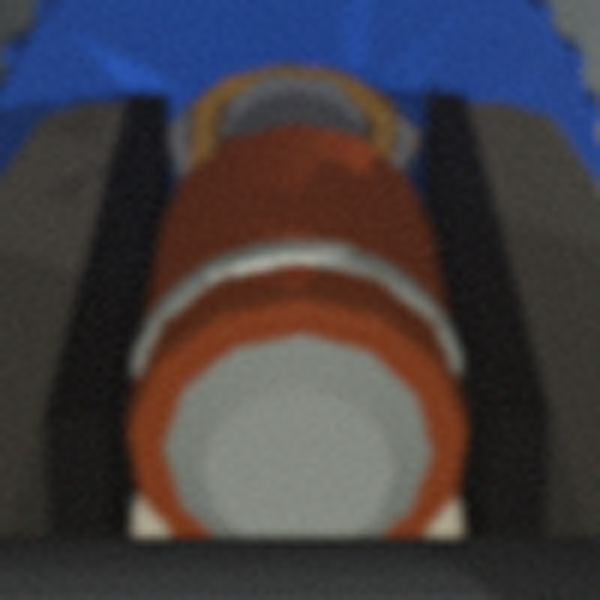

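```bash
python3 - <<'E'
from h import *
fs={n:robot.grab_frame(n) for n in ["scene","side"]}
old={n:dict(fs[n],img=cv2.imread(f"pics/{n}0.png")[:,:,::-1].copy()) for n in fs}
R={"scene":(250,140,300,175),"side":(195,185,240,230)}
cols={"scene":(262,284),"side":(203,230)}
def bottom(f,n):
    im=f["img"].astype(float);u0,v0,u1,v1=R[n];out=[]
    bl=im[...,2]-im[...,0]  # blueness
    for u in range(*cols[n]):
        c=cv2.GaussianBlur(bl[v0:v1,u:u+1],(1,3),0).ravel()
        idx=[i for i in range(len(c)-1) if c[i]>=35>c[i+1]]
        i=idx[-1] if idx else None
        out.append(np.nan if i is None else v0+i+(c[i]-35)/(c[i]-c[i+1]))
    return np.array(out)
for n in fs:
    a,b=bottom(old[n],n),bottom(fs[n],n);d=b-a
    print(n,"median shift px",np.nanmedian(d),"\n",d.round(1))
    for z0 in (.0875,):
        for z in (.0834,.0775): print("  predict",z,proj(fs[n],[.51,-.024,z])-proj(fs[n],[.51,-.024,z0]))
print(robot.observe()["t"])
E
```

```text
scene median shift px 2.1113376383941187 
 [2.2 2.2 2.3 2.3 2.2 2.1 2.  1.7 1.8 1.8 2.  2.1 2.1 2.2 2.1 2.2 2.2 2.1
 2.1 2.  2.  2.2]
  predict 0.0834 [0.0466639  1.16581678]
  predict 0.0775 [0.11321399 2.82845562]
side median shift px 2.570889047667663 
 [2.  2.  2.1 2.1 2.5 2.7 2.8 2.7 2.5 2.4 2.3 2.4 2.6 2.7 2.6 2.7 2.8 2.3
 2.2 2.4 2.5 2.8 2.9 2.9 2.8 3.1 3. ]
  predict 0.0834 [0.21824189 1.32230107]
  predict 0.0775 [0.52952656 3.20833699]
13.6833
```

Flange edge sits about 8 mm below its rest height while the fingertips are 3 mm above that. So the pawls are held open by the nipple: the cartridge is free and only binding sideways. I'll relieve the lateral load before drawing on.

```bash
python3 -m creep '[[-0.04,-0.05,0,0,0,0,2.0],[-0.04,-0.05,0,0,0,0,2.0],[0,0,0,0,0,0,2.0],[0,0,0,0,0,0,2.0],[0,0,0,0,0,0,2.0],[0,0,0,0,0,0,2.0],[0,0,0.0,0,0,0,2.0],[0,0,0.0,0,0,0,2.0]]' 20; python3 -c "
from plant import robot
s=robot.observe();print(s['eef_pos'],s['contact_force'],s['ft_torque'],s['width'])"
```

```text
t: 14.35
eef_pos: [0.5029, 0.0071, 0.084]
tool_rot: [-0.001, 0.001, 1.0, 0.0]
contact_force: [-0.9, -0.2, -14.2]
width: 0.0259
[0.50286227 0.00707683 0.08399158] [ -0.89736052  -0.16198618 -14.18892263] [-0.00270552  0.24048556  0.01876376] 0.025873373179618225
```

```bash
python3 - <<'E'
from h import *
g=robot.grab_frame("scene");old=cv2.imread("pics/scene0.png")[:,:,::-1].copy();new=g["img"]
A=cv2.resize(old[130:170,255:290],None,fx=10,fy=10,interpolation=cv2.INTER_CUBIC);B=cv2.resize(new[130:170,255:290],None,fx=10,fy=10,interpolation=cv2.INTER_CUBIC)
cv2.imwrite("pics/cmp.png",np.hstack([A,B])[:,:,::-1])
# NCC of patch at 10x: old patch around band columns 267-277 rows 140-156
for name,(r0,r1) in {"cap+band":(138,154),"band":(143,153)}.items():
    P=A[(r0-130)*10:(r1-130)*10,(269-255)*10:(277-255)*10]
    m=cv2.matchTemplate(B,np.ascontiguousarray(P),cv2.TM_CCOEFF_NORMED);_,mx,_,loc=cv2.minMaxLoc(m)
    print(name,mx,"du",(loc[0]-140)/10,"dv",(loc[1]-(r0-130)*10)/10)
for z in (.130,.132,.134,.136): print(z,proj(g,[.5035,.0075,z])-proj(g,[.5035,.0075,.130]))
for c in (271,272,273,274,275): print(c,"old",old[138:158,c].tolist() if c==273 else "")
E
```

```text
cap+band 0.5799851417541504 du 1.1 dv 1.5
band 0.8307310938835144 du 0.7 dv -2.2
0.13 [0. 0.]
0.132 [-0.0073293  -0.62588824]
0.134 [-0.01468579 -1.25409756]
0.136 [-0.0220696  -1.88464089]
271 old 
272 old 
273 old [[172, 136, 108], [181, 163, 145], [184, 182, 172], [186, 186, 177], [184, 184, 175], [176, 176, 166], [159, 157, 148], [160, 133, 118], [161, 89, 60], [129, 62, 26], [114, 72, 51], [115, 91, 73], [115, 80, 59], [111, 62, 29], [115, 57, 26], [118, 62, 33], [112, 60, 20], [110, 56, 22], [116, 60, 30], [118, 62, 38]]
274 old 
275 old
```

View pics/cmp.png

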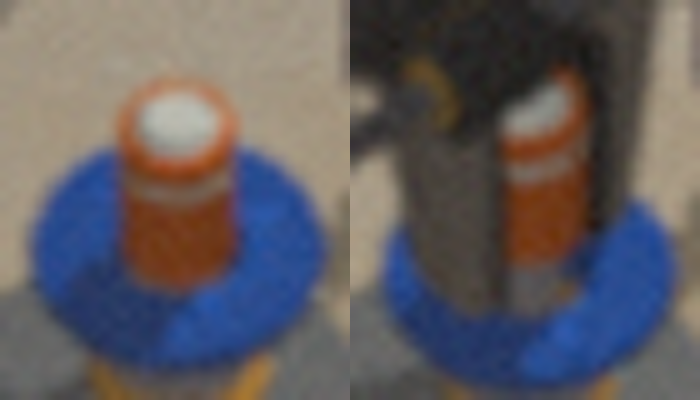

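```bash
python3 -m creep '[[0,0,0.04,0,0,0,2.0],[0,0,0.04,0,0,0,2.0],[0,0,0.04,0,0,0,2.0],[0,0,0.04,0,0,0,2.0],[0,0,0.04,0,0,0,2.0],[0,0,0,0,0,0,2.0],[0,0,0.0,0,0,0,2.0],[0,0,0.0,0,0,0,2.0]]' 20; python3 -c "
from plant import robot
s=robot.observe();print(s['eef_pos'],s['contact_force'],s['ft_torque'],s['width'])"
```

```text
t: 15.07
eef_pos: [0.5041, 0.007, 0.0836]
tool_rot: [0.0, 0.001, 1.0, -0.0]
contact_force: [-5.0, 0.2, 6.4]
width: 0.0253
[0.50410366 0.0069858  0.08356277] [-4.97128724  0.19066114  6.37864263] [-0.0147301   1.23731366 -0.01334229] 0.025344905078683318
```

```bash
python3 -m creep '[[0.04,0,-0.03,0,0,0,2.0],[0.02,0,-0.03,0,0,0,2.0],[0,0,0,0,0,0,2.0],[0,0,0,0,0,0,2.0],[0,0,0,0,0,0,2.0],[0,0,0,0,0,0,2.0],[0,0,0.0,0,0,0,2.0],[0,0,0.0,0,0,0,2.0]]' 4; python3 -c "
from plant import robot
s=robot.observe();print(s['eef_pos'],s['contact_force'],s['ft_torque'],s['width'])"
```

```text
t: 15.73
eef_pos: [0.5042, 0.007, 0.0835]
tool_rot: [0.001, 0.001, 1.0, -0.0]
contact_force: [0.9, -1.4, 5.9]
width: 0.0259
[0.50420309 0.00701322 0.08349908] [ 0.94717333 -1.36033152  5.90888471] [-0.13600969 -0.07431972  0.03181512] 0.0258838959425443
```

```bash
python3 - <<'E'
from h import *
fs={n:robot.grab_frame(n) for n in ["scene","side","wrist"]}
old={n:dict(fs[n],img=cv2.imread(f"pics/{n}0.png")[:,:,::-1].copy()) for n in ("scene","side")}
R={"scene":(250,140,300,175),"side":(195,185,240,230)}
cols={"scene":(262,284),"side":(203,230)}
def bottom(f,n):
    im=f["img"].astype(float);u0,v0,u1,v1=R[n];out=[]
    bl=im[...,2]-im[...,0]
    for u in range(*cols[n]):
        c=cv2.GaussianBlur(bl[v0:v1,u:u+1],(1,3),0).ravel()
        idx=[i for i in range(len(c)-1) if c[i]>=35>c[i+1]]
        i=idx[-1] if idx else None
        out.append(np.nan if i is None else v0+i+(c[i]-35)/(c[i]-c[i+1]))
    return np.array(out)
for n in old:
    d=bottom(fs[n],n)-bottom(old[n],n); print(n,np.nanmedian(d),np.nanmean(d))
B=cv2.resize(fs["scene"]["img"][130:170,255:290],None,fx=10,fy=10,interpolation=cv2.INTER_CUBIC)
A=cv2.resize(fs["side"]["img"][180:230,190:245],None,fx=8,fy=8,interpolation=cv2.INTER_CUBIC)
cv2.imwrite("pics/cmp2.png",np.hstack([A,B])[:,:,::-1])
cv2.imwrite("pics/w4c.png",cv2.resize(fs["wrist"]["img"][225:330,235:335],(600,600),interpolation=cv2.INTER_CUBIC)[:,:,::-1])
print(robot.observe()["contact_force"])
E
```

```text
scene 2.1238502757560838 2.103932551579163
side 2.613546584449381 2.5914186606776575
[ 1.38123227 -1.27832179  5.37326448]
```

View pics/cmp2.png

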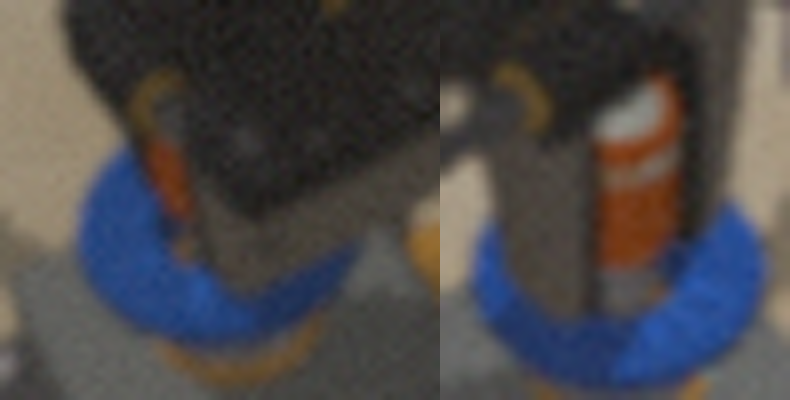

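View pics/w4c.png

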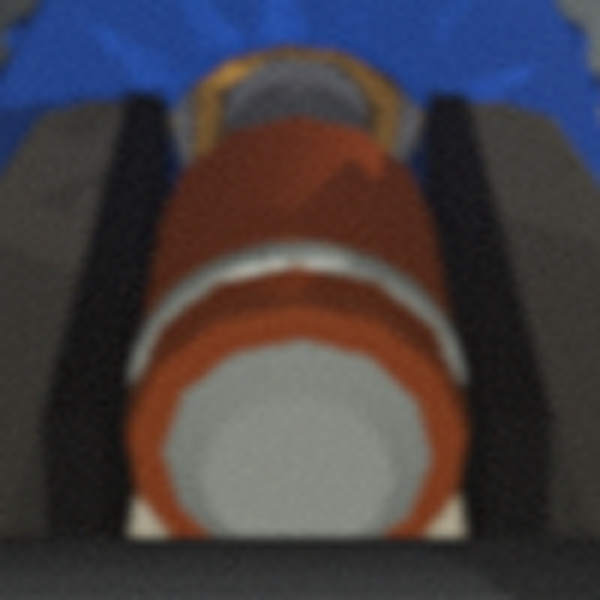

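```bash
python3 -m creep '[[0,0,0,0,0,0,2.0],[0,0,0,0,0,0,2.0],[-0.02,-0.02,-0.04,0,0,0,2.0],[-0.02,0,-0.04,0,0,0,2.0],[-0.02,0,-0.04,0,0,0,2.0],[0,0,-0.04,0,0,0,2.0],[0,0,-0.02,0,0,0,2.0],[0,0,-0.02,0,0,0,2.0]]' 14; python3 -c "
from plant import robot
s=robot.observe();print(s['eef_pos'],s['contact_force'],s['ft_torque'],s['width'])"
```

```text
t: 16.55
eef_pos: [0.5033, 0.0069, 0.0843]
tool_rot: [-0.001, 0.001, 1.0, 0.0]
contact_force: [2.7, 0.5, -13.6]
width: 0.0256
[0.50334659 0.00687811 0.08433931] [  2.70659867   0.52207325 -13.55395297] [ 0.05702532 -0.7314786  -0.01949627] 0.025564901489143955
```

```bash
python3 -m creep '[[-0.03,0,-0.02,0,0,0,2.0],[-0.03,0,-0.02,0,0,0,2.0],[0,0,-0.01,0,0,0,2.0],[0,0,0,0,0,0,2.0],[0,0,0,0,0,0,2.0],[0,0,0,0,0,0,2.0],[0,0,0,0,0,0,2.0],[0,0,0,0,0,0,2.0]]' 14; python3 -c "
from plant import robot
s=robot.observe();print(s['eef_pos'],s['contact_force'],s['ft_torque'],s['width'],s['joint_pos'])"
```

```text
t: 17.22
eef_pos: [0.5038, 0.0069, 0.0853]
tool_rot: [-0.001, 0.001, 1.0, -0.0]
contact_force: [-0.8, 1.1, -13.2]
width: 0.0256
[0.50382903 0.00685437 0.08530545] [ -0.76031802   1.12867652 -13.23261805] [0.1359911  0.18690206 0.01155784] 0.02564474076738033 [ 1.06329882e-02  3.38976106e-01  1.99855436e+00 -1.20728371e-05
  8.05260608e-01 -1.55733404e+00]
```

```bash
python3 -m creep '[[0,0,-0.03,0,0,0,2.0],[0,0,-0.03,0,0,0,2.0],[0,0,-0.03,0,0,0,2.0],[0,0,-0.03,0,0,0,2.0],[0,0,-0.03,0,0,0,2.0],[0,0,-0.03,0,0,0,2.0],[0,0,-0.03,0,0,0,2.0],[0,0,0,0,0,0,2.0]]' 14; python3 - <<'E'
from h import *
s=robot.observe();print(s['eef_pos'],s['contact_force'],s['ft_torque'],s['width'])
f=robot.grab_frame("wrist");cv2.imwrite("pics/w5c.png",cv2.resize(f["img"][225:330,235:335],(600,600),interpolation=cv2.INTER_CUBIC)[:,:,::-1])
a=cv2.imread("pics/w4c.png");b=cv2.imread("pics/w5c.png")
P=np.ascontiguousarray(a[220:420,120:480]);m=cv2.matchTemplate(b,P,cv2.TM_CCOEFF_NORMED);_,mx,_,l=cv2.minMaxLoc(m);print(mx,(l[0]-120)/6,(l[1]-220)/5.7)
E
```

```text
t: 17.88
eef_pos: [0.5042, 0.0068, 0.0876]
tool_rot: [-0.0, 0.001, 1.0, 0.0]
contact_force: [-3.5, -0.6, -12.0]
width: 0.0252
[0.50417718 0.00683962 0.08758489] [ -3.47978367  -0.61742923 -11.99670268] [ 0.21431458  0.6716002  -0.00336364] 0.025155359014163114
0.993368923664093 0.0 -0.3508771929824561
```

View pics/w5c.png

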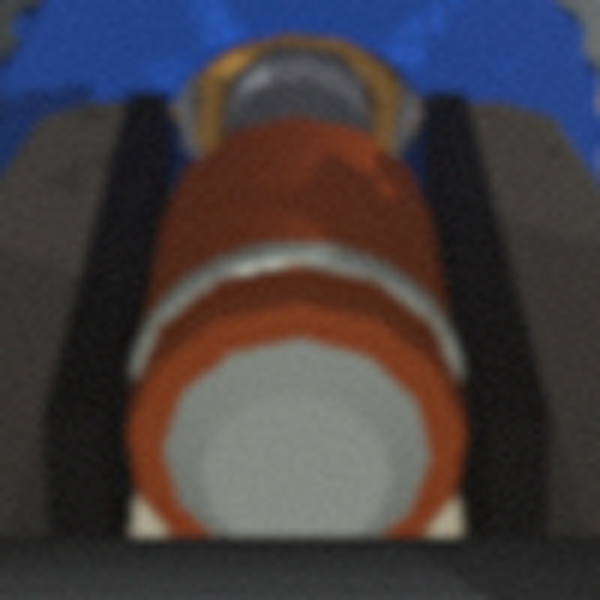

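```bash
python3 -m creep '[[0.03,0,-0.04,0,0,0,2.0],[0.03,0,-0.04,0,0,0,2.0],[0,0,-0.04,0,0,0,2.0],[0,0,-0.04,0,0,0,2.0],[0,0,-0.04,0,0,0,2.0],[0,0,-0.04,0,0,0,2.0],[0,0,-0.04,0,0,0,2.0],[0,0,0,0,0,0,2.0]]' 14; python3 - <<'E'
from h import *
s=robot.observe();print(s['eef_pos'],s['contact_force'],s['ft_torque'],s['width'])
E
```

```text
t: 18.6
eef_pos: [0.504, 0.0068, 0.0906]
tool_rot: [0.0, 0.001, 1.0, -0.0]
contact_force: [-1.5, 0.0, -11.2]
width: 0.0259
[0.50403906 0.00683316 0.0905964 ] [ -1.49071818   0.01183542 -11.20812132] [ 0.14663976  0.48010056 -0.03559172] 0.025911827246009017
```

```bash
python3 -m creep '[[0.02,0,-0.05,0,0,0,2.0],[0,0,-0.05,0,0,0,2.0],[0,0,-0.05,0,0,0,2.0],[0,0,-0.05,0,0,0,2.0],[0,0,-0.05,0,0,0,2.0],[0,0,-0.05,0,0,0,2.0],[0,0,-0.05,0,0,0,2.0],[0,0,-0.05,0,0,0,2.0]]' 14; python3 - <<'E'
from h import *
s=robot.observe();print(s['eef_pos'],s['contact_force'],s['ft_torque'],s['width'])
E
```

```text
t: 19.27
eef_pos: [0.5042, 0.0068, 0.095]
tool_rot: [0.001, 0.001, 1.0, 0.0]
contact_force: [-2.5, -0.6, -1.2]
width: 0.0258
[0.50419008 0.00684565 0.09499957] [-2.54028891 -0.63780343 -1.17246123] [ 0.08641227  0.46892611 -0.00893116] 0.02577056209296994
```

```bash
python3 -m creep '[[0.02,0,-0.1,0,0,0,2.0],[0.02,0,-0.1,0,0,0,2.0],[0,0,-0.15,0,0,0,2.0],[0,0,-0.2,0,0,0,2.0],[0,0,-0.4,0,0,0,2.0],[0,0,-1,0,0,0,2.0],[0,0,-1.5,0,0,0,2.0],[0,0,-1.5,0,0,0,2.0]]' 14; python3 - <<'E'
from h import *
fs=[robot.grab_frame(n) for n in ("wrist","side")]
s=robot.observe();print(s['t'],s['eef_pos'],s['contact_force'],s['ft_torque'],s['width'])
f=fs[0];cv2.imwrite("pics/w6.png",f["img"][:,:,::-1])
cv2.imwrite("pics/s6.png",cv2.resize(fs[1]["img"][120:330,130:410,::-1],(800,600),interpolation=cv2.INTER_CUBIC))
E
```

```text
t: 19.93
eef_pos: [0.5031, 0.0068, 0.1449]
tool_rot: [-0.0, 0.001, 1.0, -0.0]
contact_force: [0.0, 0.4, -2.0]
width: 0.0259
20.0333 [0.50513732 0.00686745 0.14658037] [-0.2424515   0.26900023 -0.49101512] [ 0.06826057 -0.01659319  0.02756555] 0.02558375444503429
```

View pics/w6.png

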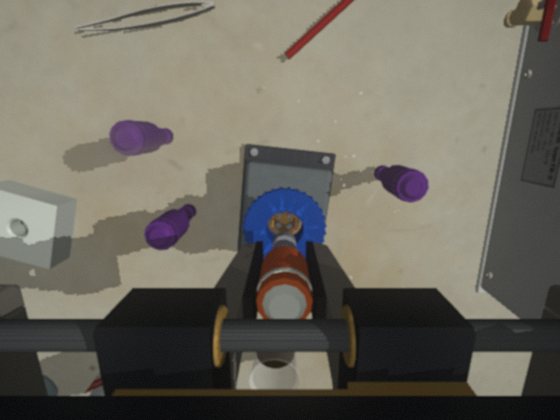

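View pics/s6.png

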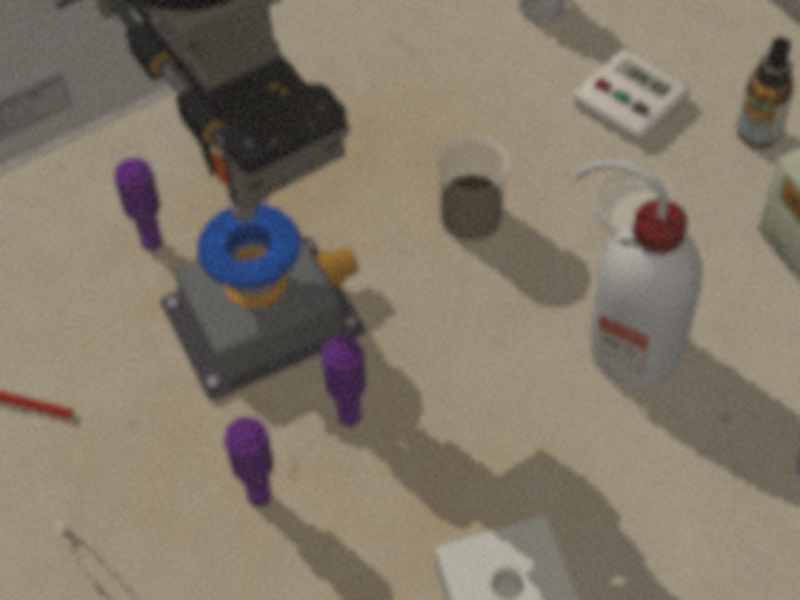

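```bash
python3 -m creep '[[0,-0.5,-1.5,0,0,0,2.0],[-0.2,-3,0,0,0,0,2.0],[-0.3,-4,0,0,0,0,2.0],[-0.3,-4,0,0,0,0,2.0],[-0.3,-4,0,0,0,0,2.0],[-0.3,-4,0,0,0,0,2.0],[-0.3,-4,0,0,0,0,2.0],[0,-2.3,0,0,0,0,2.0]]' 20; python3 -m creep '[[0,-0.5,0.5,0,0,0,2.0],[0,0,1,0,0,0,2.0],[0,0,1,0,0,0,2.0],[0,0,1,0,0,0,2.0],[0,0,0.5,0,0,0,2.0],[0,0,0,0,0,0,2.0],[0,0,0,0,0,0,2.0],[0,0,0,0,0,0,2.0]]';python3 - <<'E'
from h import *
fs=[robot.grab_frame(n) for n in ("wrist","side","scene")]
s=robot.observe();print(s['t'],s['eef_pos'],s['contact_force'],s['ft_torque'],s['width'])
f=fs[0];cv2.imwrite("pics/w7.png",f["img"][:,:,::-1])
cv2.imwrite("pics/s7.png",cv2.resize(fs[1]["img"][230:390,230:390,::-1],(600,600),interpolation=cv2.INTER_CUBIC))
cv2.imwrite("pics/c7.png",cv2.resize(fs[2]["img"][170:290,140:260,::-1],(600,600),interpolation=cv2.INTER_CUBIC))
for p in ([.522,-.2565,.03],[.522,-.2565,.05]): print([proj(g,p).round(1) for g in fs])
E
```

```text
t: 20.7
eef_pos: [0.5197, -0.255, 0.1586]
tool_rot: [0.0, 0.002, 1.0, -0.001]
contact_force: [-0.1, -0.5, -0.7]
width: 0.0257
t: 21.37
eef_pos: [0.5199, -0.2557, 0.1191]
tool_rot: [0.0, 0.001, 1.0, -0.0]
contact_force: [0.3, 0.1, -1.1]
width: 0.0256
21.5167 [ 0.51993868 -0.25618985  0.11945643] [-0.28528364  0.18976055 -0.91708746] [ 0.02730765  0.04808012 -0.04736667] 0.02542199883064921
[array([284.7, 219.2]), array([307.4, 323.1]), array([183.9, 240.7])]
[array([284.8, 226.1]), array([307.8, 318.2]), array([182.1, 236.1])]
```

View pics/w7.png

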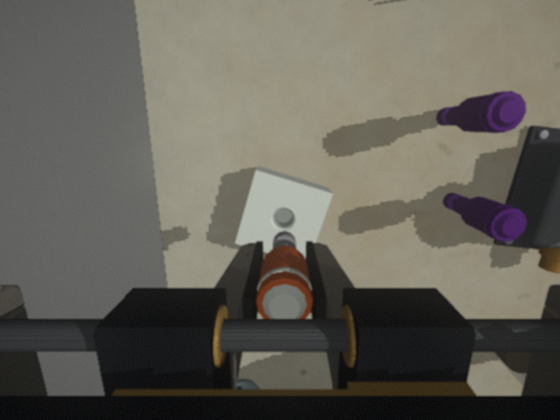

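View pics/s7.png

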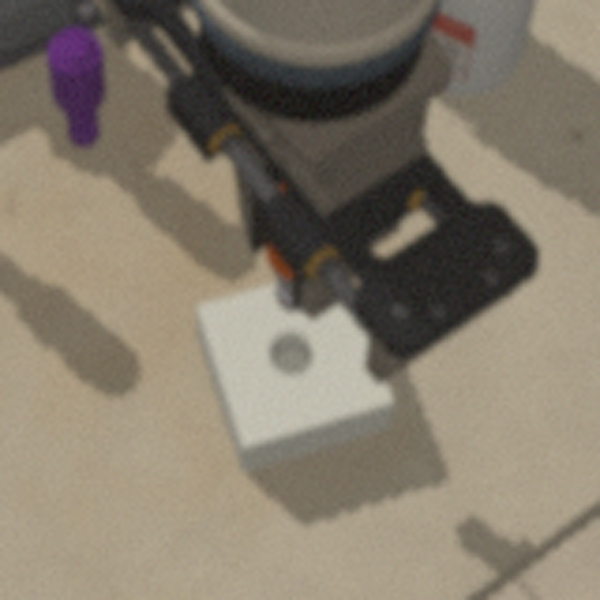

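View pics/c7.png

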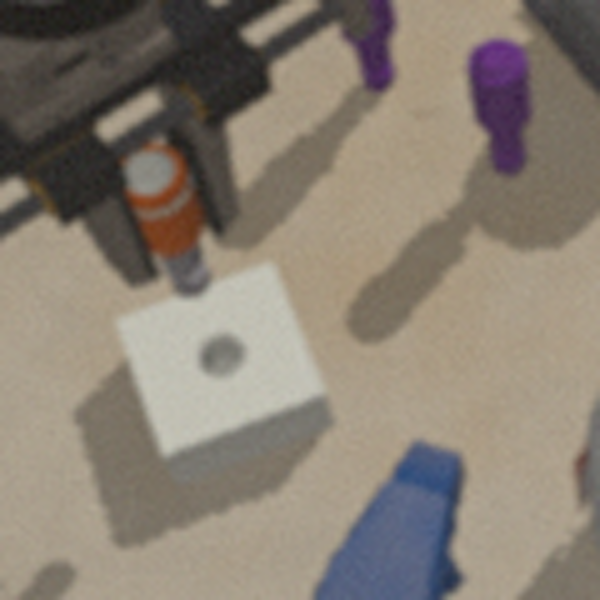

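```bash
python3 - <<'E'
from h import *
fs={n:robot.grab_frame(n) for n in ("wrist","side","scene")}
def hole(f,roi):
    u0,v0,u1,v1=roi
    g=cv2.resize(cv2.cvtColor(f["img"],cv2.COLOR_RGB2GRAY)[v0:v1,u0:u1],None,fx=8,fy=8,interpolation=cv2.INTER_CUBIC)
    t,b=cv2.threshold(cv2.GaussianBlur(g,(9,9),0),0,255,cv2.THRESH_BINARY_INV+cv2.THRESH_OTSU)
    cs=cv2.findContours(b,cv2.RETR_EXTERNAL,cv2.CHAIN_APPROX_NONE)[0]
    c=max(cs,key=cv2.contourArea);e=cv2.fitEllipse(c)
    return (e[0][0]+.5)/8-.5+u0,(e[0][1]+.5)/8-.5+v0,e[1][0]/8,e[1][1]/8
H={"wrist":hole(fs["wrist"],(270,203,299,231)),"side":hole(fs["side"],(300,316,316,333)),"scene":hole(fs["scene"],(177,234,192,249))}
for n in H: print(n,np.round(H[n],2),plane(fs[n],*H[n][:2],.03).round(4))
print("tri2",tri([(fs[n],*H[n][:2]) for n in ("side","scene")]),"tri3",tri([(fs[n],*H[n][:2]) for n in H]))
A=fs["wrist"]["img"][195:330,225:345];cv2.imwrite("pics/w8.png",cv2.resize(A,(533,600),interpolation=cv2.INTER_CUBIC)[:,:,::-1])
s=robot.observe();print(s["eef_pos"],proj(fs["wrist"],s["eef_pos"]),proj(fs["wrist"],s["eef_pos"]+[0,0,-.0322]))
E
```

```text
wrist [284.6  217.48  20.25  21.86] [ 0.5205 -0.2571  0.03  ]
side [307.06 323.77  10.79  11.54] [ 0.5209 -0.2571  0.03  ]
scene [183.8  240.61   7.94   9.4 ] [ 0.5217 -0.2566  0.03  ]
tri2 (array([ 0.52116159, -0.25659958,  0.02897575]), [np.float64(0.00018101724313314923), np.float64(0.00018101724313324529)]) tri3 (array([ 0.52105186, -0.25678162,  0.02897406]), [np.float64(0.00039341577624111375), np.float64(0.00012625988193471245), np.float64(0.0003638720886369224)])
[ 0.51967049 -0.25628834  0.11922332] [286.0102572  257.51109426] [285.79443672 238.96907633]
```

View pics/w8.png

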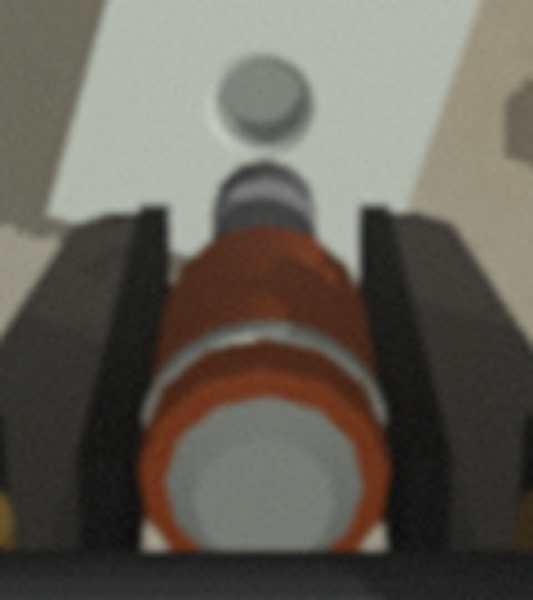

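```bash
python3 -m creep '[[-0.17,0,0.6,0,0,0,2.0],[0,0,1,0,0,0,2.0],[0,0,1,0,0,0,2.0],[0,0,1,0,0,0,2.0],[0,0,0.7,0,0,0,2.0],[0,0,0.5,0,0,0,2.0],[0,0,0.2,0,0,0,2.0],[0,0,0,0,0,0,2.0]]';python3 - <<'E'
from h import *
fs=[robot.grab_frame(n) for n in ("wrist","side","scene")]
s=robot.observe();print(s['t'],s['eef_pos'],s['contact_force'],s['ft_torque'],s['width'])
f=fs[0];A=cv2.resize(f["img"][195:330,225:345],(533,600),interpolation=cv2.INTER_CUBIC)
B=cv2.resize(fs[1]["img"][290:350,280:340],(260,260),interpolation=cv2.INTER_CUBIC);C=cv2.resize(fs[2]["img"][205:265,155:215],(260,260),interpolation=cv2.INTER_CUBIC)
D=np.zeros((600,800,3),np.uint8);D[:,:533]=A;D[:260,535:795]=B;D[300:560,535:795]=C
cv2.imwrite("pics/m8.png",D[:,:,::-1])
E
```

```text
t: 22.33
eef_pos: [0.5209, -0.2561, 0.0682]
tool_rot: [-0.001, 0.001, 1.0, 0.0]
contact_force: [-0.0, 0.7, -0.5]
width: 0.0256
22.4833 [ 0.52151205 -0.25635406  0.06924247] [-0.30144883  0.65965295 -1.75539117] [ 0.03365492 -0.0040044  -0.04218593] 0.026060011410688384
```

View pics/m8.png

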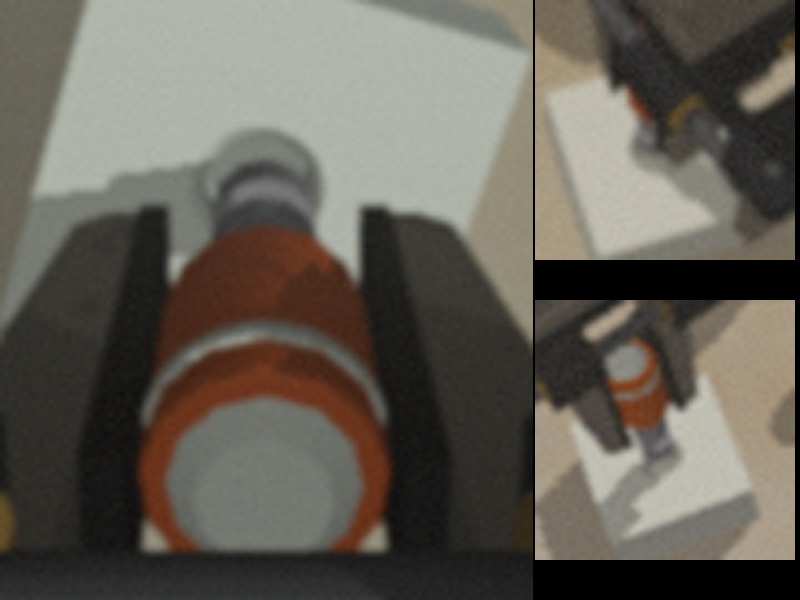

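```bash
python3 -m creep '[[0,0,0.15,0,0,0,2.0],[0,0,0.15,0,0,0,2.0],[0,0,0.15,0,0,0,2.0],[0,0,0.1,0,0,0,2.0],[0,0,0.1,0,0,0,2.0],[0,0,0.1,0,0,0,2.0],[0,0,0.1,0,0,0,2.0],[0,0,0,0,0,0,2.0]]' 12;python3 - <<'E'
from h import *
s=robot.observe();print(s['t'],s['eef_pos'],s['contact_force'],s['ft_torque'],s['width'])
E
```

```text
t: 23.15
eef_pos: [0.5211, -0.2562, 0.0601]
tool_rot: [-0.0, 0.001, 1.0, 0.0]
contact_force: [0.2, 0.2, -1.6]
width: 0.0257
23.15 [ 0.52114077 -0.25615307  0.06014958] [ 0.15440214  0.22872139 -1.55831542] [-0.00121048 -0.00427636  0.01313673] 0.025680865517229878
```

```bash
python3 -m creep '[[0,0,0.1,0,0,0,2.0],[0,0,0.1,0,0,0,2.0],[0,0,0.1,0,0,0,2.0],[0,0,0.1,0,0,0,2.0],[0,0,0.1,0,0,0,2.0],[0,0,0.1,0,0,0,2.0],[0,0,0.1,0,0,0,2.0],[0,0,0,0,0,0,2.0]]' 12;python3 - <<'E'
from h import *
s=robot.observe();print(s['t'],s['eef_pos'],s['contact_force'],s['ft_torque'],s['width'])
E
```

```text
t: 23.82
eef_pos: [0.5211, -0.2562, 0.0532]
tool_rot: [-0.0, 0.001, 1.0, 0.0]
contact_force: [0.5, 0.1, -1.4]
width: 0.0259
23.8167 [ 0.52111109 -0.25615904  0.05315532] [ 0.50948096  0.07218616 -1.40961982] [ 0.04860645  0.01328321 -0.03721834] 0.025936943596711004
```

Entering freely. Another 7 mm to about 2 mm above the floor, then a gentle touch.

```bash
python3 -m creep '[[0,0,0.1,0,0,0,2.0],[0,0,0.1,0,0,0,2.0],[0,0,0.1,0,0,0,2.0],[0,0,0.1,0,0,0,2.0],[0,0,0.1,0,0,0,2.0],[0,0,0.1,0,0,0,2.0],[0,0,0.1,0,0,0,2.0],[0,0,0,0,0,0,2.0]]' 12;python3 - <<'E'
from h import *
s=robot.observe();print(s['t'],s['eef_pos'],s['contact_force'],s['ft_torque'],s['width'])
E
```

```text
t: 24.48
eef_pos: [0.5211, -0.2562, 0.0462]
tool_rot: [-0.0, 0.001, 1.0, 0.0]
contact_force: [0.1, -0.1, -0.9]
width: 0.026
24.4833 [ 0.52112176 -0.25618496  0.04615832] [ 0.05710026 -0.13490077 -0.91823196] [-0.0099535  -0.01029436 -0.03075811] 0.02597734930895161
```

```bash
python3 -m creep '[[0,0,0.05,0,0,0,2.0],[0,0,0.05,0,0,0,2.0],[0,0,0.05,0,0,0,2.0],[0,0,0,0,0,0,2.0],[0,0,0,0,0,0,2.0],[0,0,0,0,0,0,2.0],[0,0,0,0,0,0,2.0],[0,0,0,0,0,0,2.0]]' 12;python3 - <<'E'
from h import *
s=robot.observe();print(s['t'],s['eef_pos'],s['contact_force'],s['ft_torque'],s['width'])
E
```

```text
t: 25.15
eef_pos: [0.5212, -0.2562, 0.0449]
tool_rot: [0.0, 0.001, 1.0, -0.0]
contact_force: [0.0, 0.6, -0.9]
width: 0.0256
25.15 [ 0.52123461 -0.25620938  0.04492483] [ 0.03332173  0.55497708 -0.91334041] [ 0.03565639 -0.02891786  0.00926444] 0.02564080265774132
```

```bash
python3 -m creep '[[0,0,0.04,0,0,0,2.0],[0,0,0.04,0,0,0,2.0],[0,0,0.04,0,0,0,2.0],[0,0,0,0,0,0,2.0],[0,0,0,0,0,0,2.0],[0,0,0,0,0,0,2.0],[0,0,0,0,0,0,2.0],[0,0,0,0,0,0,2.0]]' 12;python3 - <<'E'
from h import *
s=robot.observe();print(s['t'],s['eef_pos'],s['contact_force'],s['ft_torque'],s['width'])
E
```

```text
t: 25.82
eef_pos: [0.5215, -0.2563, 0.0444]
tool_rot: [0.0, 0.001, 1.0, -0.0]
contact_force: [-1.9, 1.9, 6.7]
width: 0.026
25.8167 [ 0.52149586 -0.25630534  0.04437205] [-1.92590439  1.87493729  6.74901044] [ 0.24234972  0.33425079 -0.01121519] 0.026025562758054087
```

```bash
python3 -m creep '[[0,0,-0.03,0,0,0,2.4],[0,0,0,0,0,0,2.7],[0,0,0,0,0,0,3.0],[0,0,0,0,0,0,3.4],[0,0,0,0,0,0,4.0],[0,0,0,0,0,0,4.5],[0,0,0,0,0,0,4.5],[0,0,0,0,0,0,4.5]]' 12;python3 - <<'E'
from h import *
fs=[robot.grab_frame(n) for n in ("wrist","side","scene")]
s=robot.observe();print(s['t'],s['eef_pos'],s['contact_force'],s['ft_torque'],s['width'])
f=fs[0];A=cv2.resize(f["img"][195:330,225:345],(533,600),interpolation=cv2.INTER_CUBIC)
B=cv2.resize(fs[1]["img"][290:350,280:340],(260,260),interpolation=cv2.INTER_CUBIC);C=cv2.resize(fs[2]["img"][205:265,155:215],(260,260),interpolation=cv2.INTER_CUBIC)
D=np.zeros((600,800,3),np.uint8);D[:,:533]=A;D[:260,535:795]=B;D[300:560,535:795]=C
cv2.imwrite("pics/m9.png",D[:,:,::-1])
E
```

```text
t: 26.48
eef_pos: [0.5212, -0.2562, 0.0439]
tool_rot: [-0.0, 0.001, 1.0, -0.0]
contact_force: [0.0, 0.4, -0.3]
width: 0.0451
26.6333 [ 0.52119661 -0.25619729  0.04395846] [ 0.42229908 -0.71726847  0.07767047] [-0.00999296  0.04975895  0.01764306] 0.04495448227726848
```

View pics/m9.png

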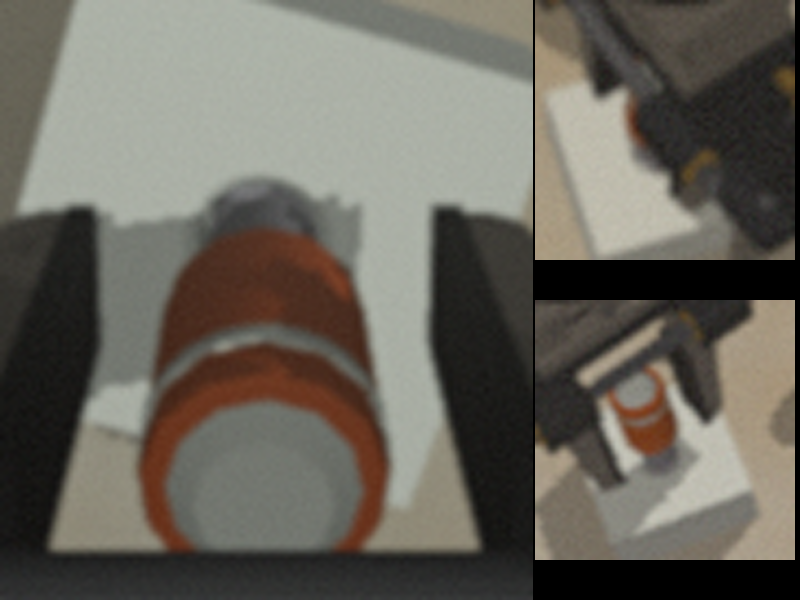

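The cartridge is released and stands upright in the hole, centred between the open fingers. Next I retreat straight up.

```bash
python3 -m creep '[[0,0,-0.3,0,0,0,4.5],[0,0,-0.8,0,0,0,4.5],[0,0,-1.5,0,0,0,4.5],[0,0,-2,0,0,0,4.5],[0,0,-2.5,0,0,0,4.5],[0,0,-3,0,0,0,4.5],[0,0,-3,0,0,0,4.5],[0,0,-2,0,0,0,4.5]]' && python3 -m creep '[[2,0,0,0,0,0,4.5],[3,0,0,0,0,0,4.5],[3,0,0,0,0,0,4.5],[2,0,0,0,0,0,4.5],[0,0,0,0,0,0,4.5],[0,0,0,0,0,0,4.5],[0,0,0,0,0,0,4.5],[0,0,0,0,0,0,4.5]]'
python3 - <<'E'
from h import *
fs=[robot.grab_frame(n) for n in ("wrist","side","scene")]
s=robot.observe();print(s['t'],s['eef_pos'],s['contact_force'],s['width'])
for n,f in zip("wsc",fs): cv2.imwrite(f"pics/end_{n}.png",f["img"][:,:,::-1])
s,c=fs[1],fs[2]
for o in ["cartridge_center","beaker","petri_dish","wash_bottle","sleeve"]:
    print(o,[[( [round(v) for v in d["box"]],round(d["score"],2)) for d in robot.spot_in(f,o)] for f in (s,c)])
for z in (.012,.097): print(z,proj(s,[.5213,-.2565,z]).round(1),proj(c,[.5213,-.2565,z]).round(1))
B=cv2.resize(s["img"][270:350,270:350],(400,400),interpolation=cv2.INTER_CUBIC);C=cv2.resize(c["img"][190:270,145:225],(400,400),interpolation=cv2.INTER_CUBIC)
cv2.imwrite("pics/m10.png",np.hstack([B,C])[:,:,::-1])
E
```

```text
t: 27.3
eef_pos: [0.522, -0.2566, 0.1987]
tool_rot: [0.001, 0.001, 1.0, -0.001]
contact_force: [-0.1, -0.5, 0.0]
width: 0.045
t: 27.97
eef_pos: [0.4224, -0.2562, 0.1954]
tool_rot: [0.001, 0.001, 1.0, -0.0]
contact_force: [0.1, -0.3, 0.5]
width: 0.0448
28.1167 [ 0.4219369  -0.25595349  0.19493652] [ 0.07299113  0.2561781  -0.12303993] 0.04491213851164012
cartridge_center [[([215, 286, 14, 28], 0.49), ([313, 315, 8, 25], 0.46)], [([213, 176, 18, 30], 0.83), ([241, 192, 17, 27], 0.72), ([295, 136, 16, 25], 0.61)]]
beaker [[([296, 186, 24, 38], 0.72)], [([320, 219, 24, 32], 0.61)]]
petri_dish [[([349, 193, 22, 23], 0.61)], [([338, 274, 29, 28], 0.57)]]
wash_bottle [[([355, 215, 49, 81], 0.79)], [([273, 255, 38, 75], 0.95)]]
sleeve [[], [([270, 160, 35, 28], 0.56)]]
0.012 [306.7 327.7] [185.3 244.4]
0.097 [308.4 305.9] [177.5 224.4]
```

View pics/m10.png

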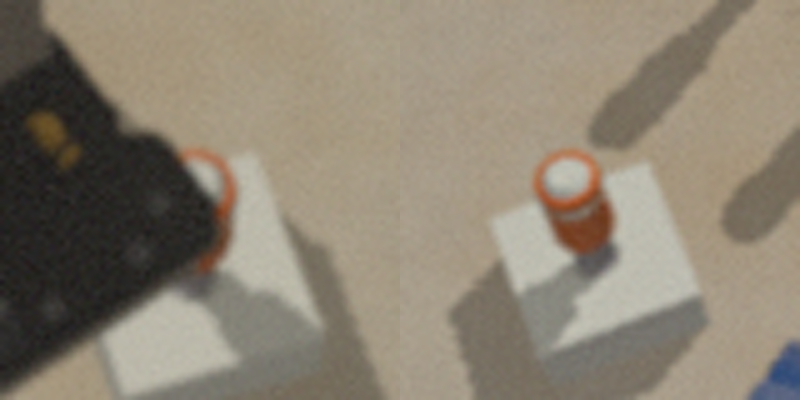

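View pics/end_s.png

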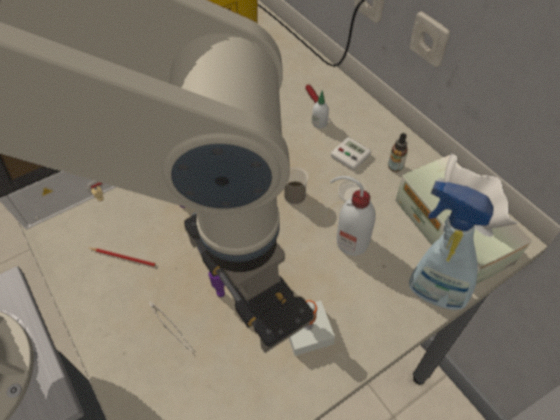

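View pics/end_c.png

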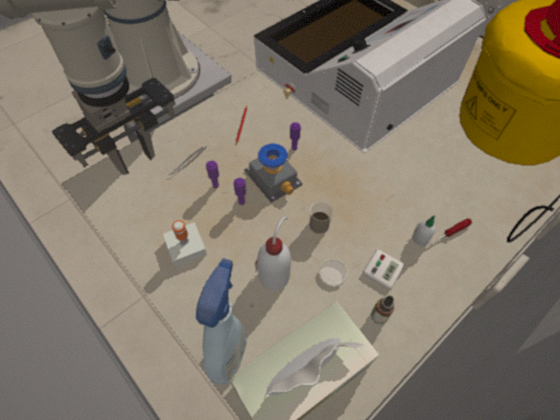

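```bash
python3 -c "
from plant import robot
print(robot.job_done()); s=robot.observe(); print(s['t'],s['contact_force'])"
```

```text
the job is handed in; nothing more can be done
None
the job is handed in; nothing more can be done
```

The orange cartridge is out of the coupling and standing nipple-down in the white stand's hole. I handed the job in about 28 s into the 45 s. The robot was clear and no verdict was reported.

**What I did:**
- **Sleeve:** I pressed it onto its stop, which the fingertips met about 77 mm above the bench, with about 14 N. I held it there while pinching the barrel.
- **Draw:** I pulled the cartridge straight up until it was clear of the coupling, and the sleeve sprang back up by itself.
- **Parking:** I lowered it into the hole until it touched the floor with about 7 N, released it and backed off.

**Last checks:**
- **Seating:** Contact with the floor came at TCP height 44.4 mm, against 44.2 mm expected for fully home. In the scene picture the cap is within 2 px of where an upright, fully home cartridge should show.
- **Surroundings:** The blue flange is back up in the pictures. The beaker, wash bottle and petri dish show at their starting pixels, give or take a few.

**What went less well:**
- **First pinch:** My estimate of the coupling axis was 1 to 2 mm off in y. The first pinch therefore gave about 9 N sideways, which I corrected before lifting.
- **Drag while drawing:** The cartridge resisted with readings of up to about 14 N over the first 15 mm or so, under the 25 N limit. I paused and checked in the pictures that the cartridge had risen and the sleeve stayed down, so it was free rather than locked. I then eased the sideways load and drew on slowly.
- **Side view:** In the last side picture the gripper partly hid the cartridge, so the final upright check rests on the scene view.

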